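# Close up the loaded mould press

## Robot

A 6-joint arm with a two-finger parallel gripper is mounted at the origin on the work surface. World frame = base frame: x ahead of the robot, y to its left, z up, the work surface at z = 0. Lengths are in m, angles in rad, forces in N, time in s.
With the tool pointing down it reaches from about 0.325 to 0.925 m from the base axis. Payload 3.1 kg.
Tool frame: the origin (TCP) lies midway between the tips of the shut fingers; the grasp point (between the pads) lies 19 mm behind it; z points along the fingers, y is the direction in which the jaws open and shut (so a half turn about z gives the same grasp; the last joint's range is limited). The gripper opens to 85 mm and grips with 20 to 120 N. Pads are 22 mm wide; open, the fingers measure 114 mm over their backs; the gripper's body (76 mm by 85 mm) begins 54 mm behind the grasp point. The pads swing forward as they close: fully open they stand 13 mm farther back than shut.
Start: joints at [1.119, 0.217, 1.613, -0, 1.311, -0.112], TCP at [0.208, 0.589, 0.231] pointing down, gripper open.
Joint ranges: [-2.75, 2.75], [-0.78, 2.1], [0.31, 2.55], [-1.13, 4.27], [0.13, 2.63], [-2.58, 2.58]. Speed limits (rad/s): [2.79, 2.79, 3.14, 3.14, 3.14, 3.14].

## Interface

Orientations are given as a unit quaternion [x, y, z, w].
In Python, from station import env gives the robot as it stands. The module is installed in compiled form; this text tells all that it offers.
- The arm moves only by the tool drive_tool, never from a script. Its argument "series" is a list of rows, each an object with "xyz": the shift along the tool's x, y, z in m, a list of three; "angular": the turn, a rotation vector about the tool's x, y, z in rad, a list of three. A call has 1 to 12 rows; each row shifts and turns the commanded pose from where the row before left it, along the tool's axes as they then stand; what a row does not reach is not made up. A row lasts 1/12 s, in which the tool goes at most 41.7 mm and 7.16 degrees, less where a joint would pass 70% of its speed; a pose out of reach is approached as far as the arm can. A call with a gripper value outside its range is refused whole. "gripper" is the closure in counts, from 0 (fully open) to 255 (shut), set as the call begins (left out, the last holds). The fingers move at their own pace and stop on an object; the grip force is fixed at half the most. Time passes only in rows, so rows that do not move let the fingers close. It gives the time, the measured TCP pose, the force and the opening at its end, in the units of the state.
- env.observe(): the state, without advancing time (a new reading comes with each control period).
- env.read_camera(name): name is "scene" or "side" or "wrist"; returns a dict with "image" (384x512x3 uint8, blue, green, red), "mtx" (3x3 intrinsics, pixels), "rvec" (rotation vector, rad) and "tvec" (3), from world to camera coordinates, as OpenCV has them; the wrist camera has in their place "mount" (4x4, takes a point from camera to tool coordinates, whose origin is the TCP and whose axes are the flange's). Camera axes: x right, y down, z forward; pixel columns grow to the right and rows downward; lengths in m; the calibration is good to about 2 mm. A picture is of the moment at which its call begins: read the wrist's pose just before it. There is no depth.
- env.close_job(): hands the job in, once; it reports no verdict.
Trained networks look in the newest picture that a camera, given by its name, has taken for a name from the list of things; names that differ only in an ending like _2 or _b are one class to them, and where a whole thing is asked for, a point or a joint stands for the part that bears it (a point fixed in the world has none). Each returns a list of dicts, best first, with "conf" (0 to 1); they miss things now and then, are a little off and sometimes report something else, mostly with a low value. They report only what shows in the picture. A call takes as long as a camera call.
- env.boxes_of(camera, thing): "bbox" ([centre column, centre row, width, height] in pixels, round what is visible of it).
The state is a dict: "t": time; "joint_positions": joint angles; "joint_vel": joint speeds; "tau": joint torques, N m; "tcp_pos": TCP position; "tool_rot": TCP orientation; "contact_force": force on the tool from outside, world axes, zero at the start; "moment": the same for the moment, N m; "opening": finger opening in m.
Only numpy, scipy, OpenCV 4.12 (cv2) and the standard library are available. Lean on these libraries where they do the work, as an engineer would, in place of code of your own. Each camera call takes 0.05 s, during which the arm holds its last target.

## Task

The mould box on the press carrier is loaded: close it up. Take the steel doming block off the press bed and set it down on the cork mat; put the aluminium cover on the box so that it sits fully down in the mouth, and only then push the carrier along the bed until it is fully home against the stop, and last swing the red-handled clamp all the way down on the cover. Leave the tin, the bottle, the jar and the pliers where they are.

Things in the scene. Friction and masses are not known exactly. Their poses are not given: they have to be found in the camera images.
- press: Small green bench press, fixed. Origin: centre of the underside of its flat bed, 116 (x) x 300 (y) x 20 mm high. The carrier slides along the press's y; the station is at y = +90 mm, the stop a plate (80 mm wide, top at 50 mm high) at y = +141 to +149. Two clamp columns 110 mm high at x = +63 to +93, y = +90 +/- 45 mm (8 mm thick).
- carrier (a joint): How far the carrier is from home, in m: 0 = home at the press station (against the stop), up to 0.21 pulled out towards the press's -y. Stiff enough to stay where it is left (about 2.5 N to slide).
- box_mouth (a point): Centre of the mouth of the aluminium mould box at rim height (69 mm above the bench). The box rides on the carrier: outside 104 (x) x 84 (y) mm, 40 mm high, walls 6 mm, inside 92 x 72 mm; the blue slab in it lies 16 mm below the rim. Axes as the press's.
- push_post (a point): Middle of the top of the upright red post at the outer end of the carrier (67 mm above the bench): 30 (press x) x 12 (press y) x 44 mm high, 97 mm from the box centre towards the press's -y, 49 mm of free space between it and the box. Push it (or grip it across its 30 mm) towards the press's +y.
- clamp (a joint): Angle of the clamp in rad: 0 = fully down on the cover, up to 0.8 = raised. Stays where it is left; about 2 N at the handle moves it.
- clamp_hinge (a point): Middle of the clamp's hinge axis (along the press's y), 93 mm above the bench, at press x = +75 mm, y = +90 mm.
- clamp_grip (a point): Centre of the clamp's handle, a red bar 16 mm thick, 96 mm long along the press's y, 200 mm from the hinge on its -x side (93 mm high when down). It joins two steel arms (9 mm wide, 10 high, 31 mm either side of the middle) whose pads come down on the cover either side of its knob. Take it from above across its 16 mm (or press on it) and swing it in an arc about the hinge.
- cover: Aluminium cover with a round black knob, 0.2 kg. Origin: centre of its underside. From the bottom: lip 87 (x) x 67 (y) x 5 mm that enters the mouth with 2.5 mm play all round (its lowest half stepped in 2 mm more), plate 104 x 84 mm from 5 to 11 mm, knob 24 mm across from 11 to 36 mm. Fits either way round. Seated, its origin is 5 mm below the rim, its x along the press's x.
- doming_block: Steel doming block, a 36 mm cube with round hollows in its faces, 0.36 kg, standing on the press bed (20 mm above the bench) in the carrier's way, between box and clamp. Origin: centre of its underside.
- block_center (a point): Centre of the doming block, 18 mm above its underside.
- mat: Cork mat, fixed, 110 (x) x 100 (y) x 4 mm. Origin: centre of its underside.
- tin: Closed flat metal tin with silvery lid, 103 x 81 x 36 mm, no knob; leave it. Origin: centre of its underside.
- scrap_tray: Open wooden tray of metal scrap, fixed, 110 x 90 x 25 mm; obstacle. Origin: centre of its underside.
- bottle: Amber bottle, 48 mm across, 150 mm high; leave it. Origin: centre of its underside.
- jar: Glass jar with black cap, 54 mm across, 135 mm high; leave it. Origin: centre of its underside.
- pliers: Pliers with red handles lying flat, about 140 x 50 x 12 mm; leave them. Origin: under the pivot; x to the jaws (52 mm), handles to -x (90 mm).
- burr_stand: Round wooden stand with burrs, fixed, 64 mm across, 67 mm high; obstacle. Origin: centre of its underside.

How it is judged:
On the way, in this order (a step that is already met when the one before it is completed fails the run):
1. the cover sits fully down in the mouth of the box while the carrier is still out (horizontal distance between cover and box_mouth below 0.006 m and z of cover in the frame of box_mouth between -0.0075 and -0.003 m and angle between the x axis of cover and the x axis of box_mouth, either way round below 0.1 rad and angle between the z axis of cover and the z axis of box_mouth, either way round below 0.05 rad and value of joint carrier above 0.1 m), for 0.2 s.
2. the carrier, covered, is home against the stop with the clamp still raised (horizontal distance between cover and box_mouth below 0.006 m and z of cover in the frame of box_mouth between -0.0075 and -0.003 m and angle between the x axis of cover and the x axis of box_mouth, either way round below 0.1 rad and angle between the z axis of cover and the z axis of box_mouth, either way round below 0.05 rad and value of joint carrier below 0.004 m and value of joint clamp above 0.3 rad), for 0.2 s.
3. the clamp is down on the seated cover (horizontal distance between cover and box_mouth below 0.006 m and z of cover in the frame of box_mouth between -0.0075 and -0.003 m and angle between the x axis of cover and the x axis of box_mouth, either way round below 0.1 rad and angle between the z axis of cover and the z axis of box_mouth, either way round below 0.05 rad and value of joint carrier below 0.004 m and value of joint clamp below 0.05 rad), for 0.2 s.
At the end, for the whole second after the job is handed in: Cover seated in the box (origin 3-7.5 mm below rim, within 6 mm of centre, 0.1 rad square, 0.05 rad level); carrier within 4 mm of home; clamp within 0.05 rad of down; doming block flat on the mat, its centre within 52 x 47 mm of the mat middle; all at rest (all of step 3 and x of block_center in the frame of mat between -0.052 and 0.052 m and y of block_center in the frame of mat between -0.047 and 0.047 m and z of block_center in the frame of mat between 0.018 and 0.026 m and linear speed of each of cover, doming_block below 0.02 m/s); the robot touches nothing.
It fails at once if a bystander (tin, bottle, jar or pliers) is pushed more than 30 mm from its place (distance of any of tin, bottle, jar, pliers from where it was at the start of the episode above 0.03 m).
It fails at once if the bottle or the jar is tipped over (angle between any of bottle, jar's own z axis and vertical above 0.5 rad).
It also fails if it takes over 72 s, if anything falls off the work surface, if the arm or the gripper's body presses on something with over 40 N, if the wrist force passes 120 N, or if a joint passes its speed limit or range.

## Working session

There is one attempt and no reset: what is moved stays moved. The work goes in short steps, Python scripts to look and compute and a tool call to move; the robot and the scene stay as the last step left them, time stands still between calls to the robot, and variables do not carry over. Pictures are saved under pics/ and viewed, and the job is handed in when it is done.

Besides the shell and the picture viewer there is one more tool, called after ">>>" as name([rows], argument=value, ...), one row to a line, values as JSON. drive_tool: Moves the arm, as the interface text tells. Its arguments: {"type":"object","properties":{"series":{"type":"array"},"gripper":{"type":"number"}},"required":["series"]}

```bash
mkdir -p pics; cat > h.py <<'E'
import numpy as np, cv2
from station import env
from scipy.spatial.transform import Rotation as R
def cam(n,save=None):
    s=env.observe(); c=env.read_camera(n)
    if n=='wrist':
        T=np.eye(4);T[:3,:3]=R.from_quat(s['tool_rot']).as_matrix();T[:3,3]=s['tcp_pos']
        W=np.linalg.inv(T@np.array(c['mount']))
        c['Rm'],c['t']=W[:3,:3],W[:3,3]
    else:
        c['Rm']=cv2.Rodrigues(np.array(c['rvec'],float))[0];c['t']=np.array(c['tvec'],float).ravel()
    if save: cv2.imwrite('pics/'+save,c['image'])
    return c
def ray(c,u,v):
    d=np.linalg.inv(np.array(c['mtx']))@[u,v,1]; o=-c['Rm'].T@c['t']; return o,c['Rm'].T@d
def atz(c,u,v,z):
    o,d=ray(c,u,v); return o+d*(z-o[2])/d[2]
def proj(c,P):
    p=np.asarray(P)@c['Rm'].T+c['t']; q=p@np.array(c['mtx']).T; return q[...,:2]/q[...,2:]
E
python3 - <<'E'
from h import *
s=env.observe(); print(s)
for n in ['scene','side','wrist']:
    c=cam(n,n+'0.png'); print(n,-c['Rm'].T@c['t'])
    for t in ['press','carrier','box_mouth','push_post','clamp','clamp_grip','cover','doming_block','mat','tin','scrap_tray','bottle','jar','pliers','burr_stand']:
        r=env.boxes_of(n,t); print(t,[([round(float(x)) for x in q['bbox']],round(q['conf'],2)) for q in r[:2]])
E
```

```text
{'t': 0.0, 'joint_positions': array([ 1.11884898e+00,  2.17810596e-01,  1.61494738e+00,  1.28739764e-05,
        1.31128937e+00, -1.12210201e-01]), 'joint_vel': array([-1.12857834e-03, -6.88782438e-04,  2.30272704e-04, -2.04492666e-04,
       -3.97273293e-05, -1.19590529e-04]), 'tau': array([ 8.01085498e-04, -3.96850491e+01, -3.03853083e+01,  1.76844856e-05,
        9.70280380e-03,  2.06202841e-06]), 'tcp_pos': array([0.2078943 , 0.5885378 , 0.22992635]), 'tool_rot': array([ 1.69054321e-01,  9.85605971e-01, -1.17710945e-03, -3.47609113e-04]), 'contact_force': array([ 1.44885612, -0.52852286,  0.19613469]), 'moment': array([-0.01747418,  0.02778905, -0.05350459]), 'opening': 0.08531586392414621}
scene [ 1.46294149 -0.07932511  1.19832646]
press [([282, 188, 121, 104], 0.76), ([315, 174, 36, 79], 0.38)]
carrier [([245, 212, 50, 46], 0.69)]
box_mouth [([247, 212, 50, 37], 0.55), ([96, 189, 30, 42], 0.49)]
push_post [([248, 212, 52, 44], 0.92)]
clamp [([319, 177, 41, 75], 0.77), ([317, 161, 14, 19], 0.21)]
clamp_grip [([318, 176, 43, 78], 0.77)]
cover [([360, 164, 39, 30], 0.65), ([239, 
[... 631 characters left out ...]
grip [([228, 137, 54, 17], 0.68)]
cover [([170, 165, 33, 22], 0.66)]
doming_block [([226, 139, 46, 16], 0.63), ([254, 177, 13, 13], 0.44)]
mat [([198, 147, 33, 16], 0.86)]
tin [([340, 257, 40, 42], 0.77)]
scrap_tray [([303, 284, 42, 47], 0.73)]
bottle [([168, 128, 11, 35], 0.82)]
jar [([366, 298, 30, 43], 0.93), ([168, 166, 35, 24], 0.55)]
pliers [([241, 227, 36, 27], 0.48)]
burr_stand [([190, 190, 17, 21], 0.79)]
wrist [0.12905373 0.61780938 0.37367937]
press []
carrier []
box_mouth []
push_post []
clamp []
clamp_grip []
cover [([166, 350, 41, 42], 0.79), ([239, 359, 32, 13], 0.16)]
doming_block []
mat []
tin []
scrap_tray []
bottle [([238, 361, 25, 8], 0.74)]
jar []
pliers []
burr_stand []
```

```bash
python3 - <<'E'
import cv2
for n,(x0,y0,x1,y1) in {'scene':(70,120,430,260),'side':(140,90,400,330)}.items():
    i=cv2.imread(f'pics/{n}0.png')[y0:y1,x0:x1]
    f=min(800/(x1-x0),600/(y1-y0)); cv2.imwrite(f'pics/{n}0z.png',cv2.resize(i,None,fx=f,fy=f,interpolation=cv2.INTER_CUBIC)); print(f)
E
```

```text
2.2222222222222223
2.5
```

View pics/scene0z.png

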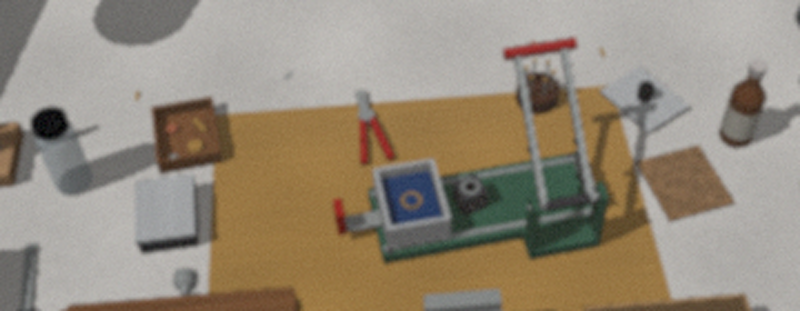

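View pics/side0z.png

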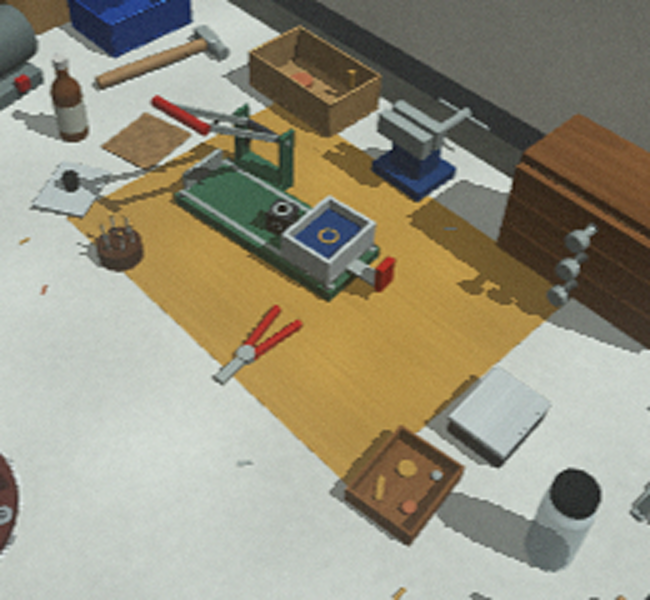

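View pics/wrist0.png

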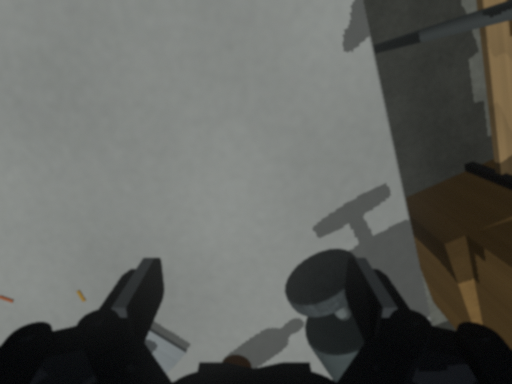

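The scene view shows the press (zoom ~380–605,160–260), the box on the carrier at (412,205), the block at (470,192), the raised clamp handle at (540,48), the cover at (645,95) and the mat at (685,180). The side view agrees with this. Next I work out positions.

```bash
python3 - <<'E'
from h import *
c1=cam('scene');c2=cam('side')
S=lambda u,v:(u/2.2222+70,v/2.2222+120)
D=lambda u,v:(u/2.5+140,v/2.5+90)
def tri(a,b):
    A=[];B=[]
    for c,p in((c1,S(*a)),(c2,D(*b))):
        o,d=ray(c,*p);d/=np.linalg.norm(d);M=np.eye(3)-np.outer(d,d);A.append(M);B.append(M@o)
    x=np.linalg.solve(sum(A),sum(B)); return x.round(3)
print('cover knob',tri((646,90),(71,178)),'cover z=.011',atz(c1,*S(645,98),.011),atz(c2,*D(68,189),.011))
print('box rim centre',atz(c1,*S(407,192),.069),atz(c2,*D(330,229),.069))
# rim corners
print('rim corners scene',[atz(c1,*S(*p),.069)[:2].round(3) for p in((374,170),(435,161),(451,212),(385,222))])
print('rim corners side',[atz(c2,*D(*p),.069)[:2].round(3) for p in((329,198),(375,236),(331,266),(281,236))])
print('block top',atz(c1,*S(470,186),.056),atz(c2,*D(283,209),.056))
print('grip',tri((540,47),(181,114)), tri((506,51),(207,128)),tri((576,43),(155,100)))
print('post top',atz(c1,*S(339,203),.067),atz(c2,*D(386,265),.067))
print('mat',atz(c1,*S(687,182),.004),atz(c2,*D(147,139),.004))
print('mat corners',[atz(c1,*S(*p),.004)[:2].round(3) for p in((641,161),(699,147),(733,203),(676,219))])
print('mat corners',[atz(c2,*D(*p),.004)[:2].round(3) for p in((103,142),(142,113),(192,134),(149,166))])
print('pliers',atz(c1,*S(370,125),.01),atz(c2,*D(248,352),.01))
print('burr',atz(c1,*S(540,75),.067),atz(c2,*D(119,238),.067))
print('bottle',atz(c1,*S(740,140),0.0),atz(c2,*D(72,138),.0))
print('cover corners',[atz(c1,*S(*p),.011)[:2].round(3) for p in((601,90),(640,66),(690,102),(647,131))])
print('cover corners',[atz(c2,*D(*p),.011)[:2].round(3) for p in((32,205),(62,162),(113,166),(76,213))])
E
```

```text
cover knob [0.422 0.34  0.028] cover z=.011 [0.4243927  0.33981422 0.011     ] [0.4134041  0.34094489 0.011     ]
box rim centre [ 0.60770312 -0.02984944  0.069     ] [ 0.60860813 -0.02658806  0.069     ]
rim corners scene [array([ 0.566, -0.071]), array([0.559, 0.012]), array([0.646, 0.024]), array([ 0.653, -0.062])]
rim corners side [array([0.651, 0.019]), array([ 0.645, -0.077]), array([ 0.561, -0.077]), array([0.55 , 0.009])]
block top [0.59622282 0.05568124 0.056     ] [0.59617523 0.05561703 0.056     ]
grip [0.504 0.153 0.217] [0.51  0.108 0.219] [0.499 0.202 0.215]
post top [ 0.61535003 -0.1202957   0.067     ] [ 0.61839433 -0.12301806  0.067     ]
mat [0.58004661 0.36481024 0.004     ] [0.57783042 0.36399376 0.004     ]
mat corners [array([0.537, 0.309]), array([0.519, 0.398]), array([0.622, 0.418]), array([0.641, 0.334])]
mat corners [array([0.52 , 0.405]), array([0.612, 0.425]), array([0.64 , 0.325]), array([0.541, 0.308])]
pliers [ 0.43497207 -0.07087611  0.01      ] [ 0.41595984 -0.07530462  0.01      ]
burr [0.41385465 0.17969428 0.067     ] [0.38467286 0.15455786 0.067     ]
bottle [0.50938095 0.46155102 0.        ] [0.49078383 0.45173578 0.        ]
cover corners [array([0.402, 0.278]), array([0.359, 0.347]), array([0.439, 0.404]), array([0.488, 0.328])]
cover corners [array([0.354, 0.347]), array([0.441, 0.4  ]), array([0.495, 0.339]), array([0.393, 0.289])]
```

```bash
python3 - <<'E'
from h import *
c=cam('wrist'); print(np.array(c['mount']).round(4), np.array(c['mtx']).round(1))
s=env.observe(); print(atz(c,256,192,0.03),s['tcp_pos'])
Rm=R.from_quat(s['tool_rot']).as_matrix(); print(Rm.round(3))
for u,v in((256,192),(256,300),(60,192),(450,192),(256,20),(256,383)): print(u,v,Rm.T@(atz(c,u,v,0.)-s['tcp_pos']))
E
```

```text
[[ 7.000e-04 -9.458e-01 -3.247e-01  8.420e-02]
 [ 1.000e+00  5.000e-04  7.000e-04  5.000e-04]
 [-5.000e-04 -3.247e-01  9.458e-01 -1.424e-01]
 [ 0.000e+00  0.000e+00  0.000e+00  1.000e+00]] [[321.3   0.  254. ]
 [  0.  321.3 194. ]
 [  0.    0.    1. ]]
[0.2388417  0.58166341 0.03      ] [0.20829225 0.58927013 0.23127504]
[[-0.943  0.333 -0.   ]
 [ 0.333  0.943 -0.   ]
 [ 0.    -0.    -1.   ]]
256 192 [-0.04142562  0.00324925  0.23127462]
256 300 [-0.19941862  0.00368051  0.23127399]
60 192 [-0.04155291 -0.23716231  0.23129432]
450 192 [-0.04129955  0.24135822  0.2312551 ]
256 20 [0.14671638 0.00273571 0.23127536]
256 383 [-0.35188887  0.00409668  0.23127338]
```

>>> drive_tool([
  {"xyz": [-0.03,-0.018,0],"angular": [0,0,0]},
  {"xyz": [-0.03,-0.018,0],"angular": [0,0,0]},
  {"xyz": [-0.03,-0.018,0],"angular": [0,0,0]},
  {"xyz": [-0.03,-0.018,0],"angular": [0,0,0]},
  {"xyz": [-0.03,-0.018,0],"angular": [0,0,0]},
  {"xyz": [-0.03,-0.018,0],"angular": [0,0,0.115]},
  {"xyz": [-0.03,-0.015,0],"angular": [0,0,0.115]},
  {"xyz": [-0.03,-0.012,0],"angular": [0,0,0.115]},
  {"xyz": [-0.025,-0.008,0],"angular": [0,0,0.115]},
  {"xyz": [0,0,0],"angular": [0,0,0.115]},
  {"xyz": [0,0,0],"angular": [0,0,0.115]},
  {"xyz": [0,0,0],"angular": [0,0,0]},
])

```text
t: 3.55
tcp_pos: [0.396, 0.3519, 0.2315]
tool_rot: [0.494, 0.869, 0.0, 0.0]
contact_force: [-0.1, 0.8, -0.2]
opening: 0.0854
```

```bash
python3 - <<'E'
from h import *
c=cam('wrist','w1.png'); s=env.observe(); print(s['t'],s['tcp_pos'],s['joint_positions'],R.from_quat(s['tool_rot']).as_matrix().round(3))
for t in ['cover','mat']: print(t,env.boxes_of('wrist',t)[:2])
E
```

```text
3.6 [0.39568566 0.35225687 0.23144374] [5.94870178e-01 1.30868028e-02 1.83729532e+00 1.33063724e-05
 1.29097388e+00 5.22065186e-02] [[-0.516  0.856  0.   ]
 [ 0.856  0.516  0.   ]
 [ 0.     0.    -1.   ]]
cover [{'bbox': [264.9, 177.9, 92.6, 68.3], 'conf': 0.84}]
mat [{'bbox': [381.6, 220.0, 113.1, 93.8], 'conf': 0.79}]
```

View pics/w1.png

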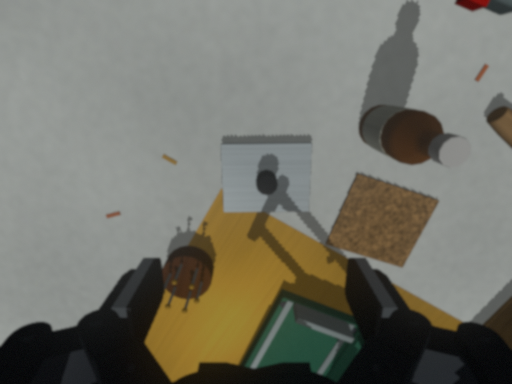

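```bash
python3 - <<'E'
import cv2
i=cv2.imread('pics/w1.png')
cv2.imwrite('pics/w1z.png',cv2.resize(i[120:230,200:330],None,fx=5,fy=5,interpolation=cv2.INTER_CUBIC))
cv2.imwrite('pics/w1y.png',cv2.resize(i[160:280,310:450],None,fx=4,fy=4,interpolation=cv2.INTER_CUBIC))
E
```

```text
(no output)
```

View pics/w1z.png

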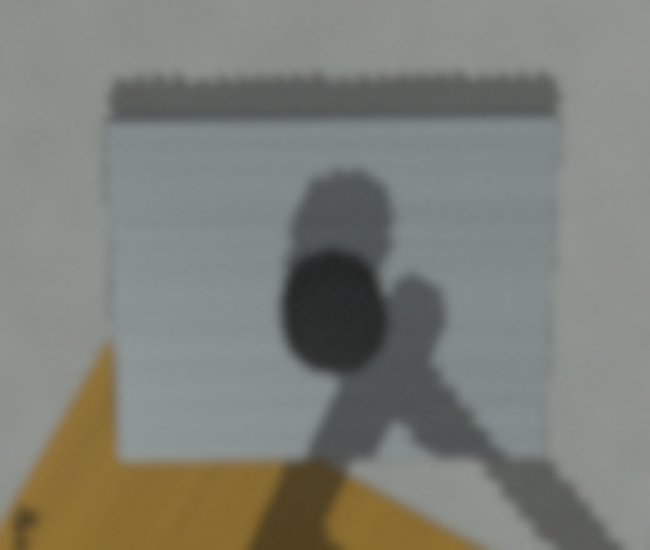

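View pics/w1y.png

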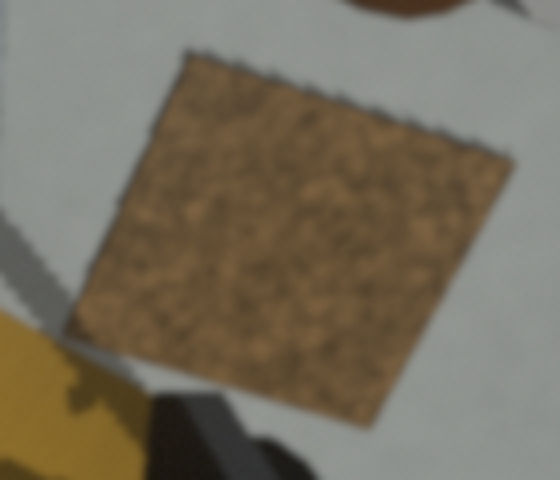

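```bash
cat > cov.py <<'E'
from h import *
E
python3 - <<'E'
from h import *
c=cam('wrist')
Z=lambda u,v:(u/5+200-.4,v/5+120-.4)
P=[atz(c,*Z(*p),.011)[:2] for p in((107,120),(560,116),(548,460),(118,461))]
P=np.array(P);print(P.round(4)); print('centre',P.mean(0),[np.linalg.norm(P[i]-P[(i+1)%4]).round(4) for i in range(4)])
e=(P[1]-P[0])+(P[2]-P[3]); f=(P[2]-P[1])+(P[3]-P[0])
print('yaw long',np.arctan2(e[1],e[0]),'short+90',np.arctan2(f[1],f[0])+np.pi/2)
print('knob top',atz(c,*Z(334,322),.036))
M=[atz(c,u/4+310,v/4+160,.004)[:2] for u,v in((188,52),(515,160),(370,428),(68,333))];M=np.array(M)
print('mat',M.round(3),M.mean(0),np.arctan2(*(M[1]-M[0])[::-1]))
s=env.observe();print(s['tcp_pos'])
E
```

```text
[[0.3531 0.3509]
 [0.4403 0.4048]
 [0.4855 0.334 ]
 [0.3961 0.2796]]
centre [0.41875929 0.34232964] [np.float64(0.1026), np.float64(0.0839), np.float64(0.1046), np.float64(0.0832)]
yaw long 0.5502367448347838 short+90 0.555789139529486
knob top [0.41751377 0.34295512 0.036     ]
mat [[0.509 0.403]
 [0.615 0.427]
 [0.638 0.331]
 [0.532 0.308]] [0.57352643 0.36717417] 0.2260553576540772
[0.39527465 0.35277035 0.23133457]
```

Wrist view: the cover sits at about (266,178) px and is nearly aligned with the tool axes, giving centre (0.4185, 0.3425) and yaw 0.552. The mat is at (382,220) px, which gives (0.574, 0.367). Next I go high over the press to look at the block and box.

>>> drive_tool([
  {"xyz": [0,0,-0.04],"angular": [0,0,0]},
  {"xyz": [0,0,-0.04],"angular": [0,0,0]},
  {"xyz": [0,0,-0.04],"angular": [0,0,0]},
  {"xyz": [-0.041,0.002,0],"angular": [0,0,0]},
  {"xyz": [-0.041,0.002,0],"angular": [0,0,0]},
  {"xyz": [-0.041,0.002,0],"angular": [0,0,0]},
  {"xyz": [-0.041,0.002,0],"angular": [0,0,0]},
  {"xyz": [-0.041,0.002,0],"angular": [0,0,0]},
  {"xyz": [-0.041,0.002,0],"angular": [0,0,0]},
  {"xyz": [-0.041,0.002,0],"angular": [0,0,0]},
  {"xyz": [-0.035,0.002,0],"angular": [0,0,0]},
  {"xyz": [0,0,0],"angular": [0,0,0.11]},
])

```text
t: 4.75
tcp_pos: [0.5778, 0.0795, 0.3506]
tool_rot: [0.542, 0.841, -0.001, 0.001]
contact_force: [-0.2, 1.2, -0.0]
opening: 0.0853
```

>>> drive_tool([
  {"xyz": [0,0,0],"angular": [0,0,0.11]},
  {"xyz": [0,0,0],"angular": [0,0,0.11]},
  {"xyz": [0,0,0],"angular": [0,0,0.11]},
  {"xyz": [0,0,0],"angular": [0,0,0]},
  {"xyz": [0,0,0],"angular": [0,0,0]},
])

```text
t: 5.17
tcp_pos: [0.575, 0.0852, 0.3512]
tool_rot: [0.669, 0.743, -0.0, -0.0]
contact_force: [-0.5, 0.4, -0.0]
opening: 0.0855
```

```bash
python3 - <<'E'
from h import *
c=cam('wrist','w2.png'); s=env.observe(); print(s['t'],s['tcp_pos'],s['joint_positions'].round(3),R.from_quat(s['tool_rot']).as_matrix().round(3))
for t in ['doming_block','carrier','push_post','clamp_grip']: print(t,env.boxes_of('wrist',t)[:2])
i=c['image']
cv2.imwrite('pics/w2z.png',cv2.resize(i[60:384,130:400],(675,810))[:,:] if 0 else cv2.resize(i,None,fx=1.5,fy=1.5,interpolation=cv2.INTER_CUBIC))
E
```

```text
5.2167 [0.57492109 0.08515554 0.35121596] [ 0.026  0.052  1.575 -0.     1.515 -0.079] [[-0.105  0.994 -0.   ]
 [ 0.994  0.105 -0.   ]
 [-0.    -0.    -1.   ]]
doming_block [{'bbox': [267.6, 167.8, 25.9, 34.4], 'conf': 0.66}]
carrier [{'bbox': [269.6, 238.4, 75.4, 97.9], 'conf': 0.78}]
push_post [{'bbox': [267.2, 237.5, 75.0, 96.6], 'conf': 0.83}]
clamp_grip [{'bbox': [249.0, 90.7, 179.7, 122.6], 'conf': 0.69}, {'bbox': [162.8, 354.6, 37.9, 48.1], 'conf': 0.28}]
```

View pics/w2z.png

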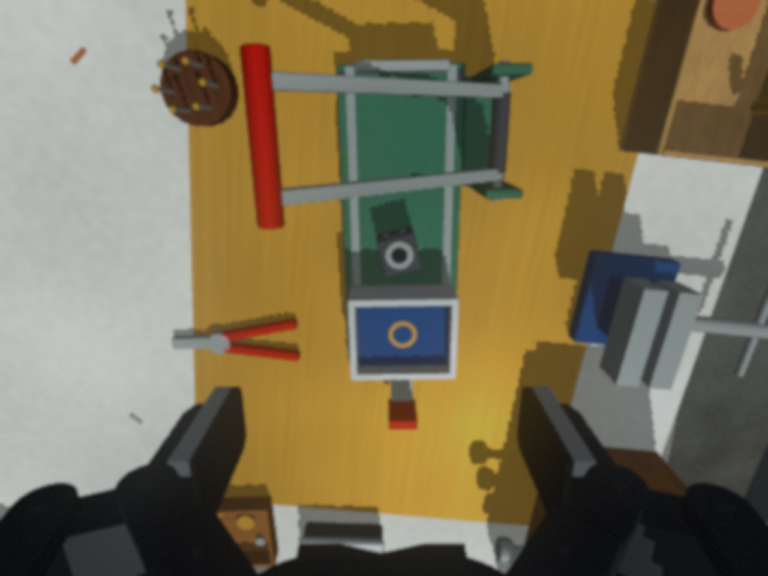

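```bash
python3 - <<'E'
import cv2
i=cv2.imread('pics/w2.png')
cv2.imwrite('pics/w2a.png',cv2.resize(i[140:300,215:325],None,fx=5,fy=5,interpolation=cv2.INTER_CUBIC)[:600*2][:800])
E
```

```text
(no output)
```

View pics/w2a.png

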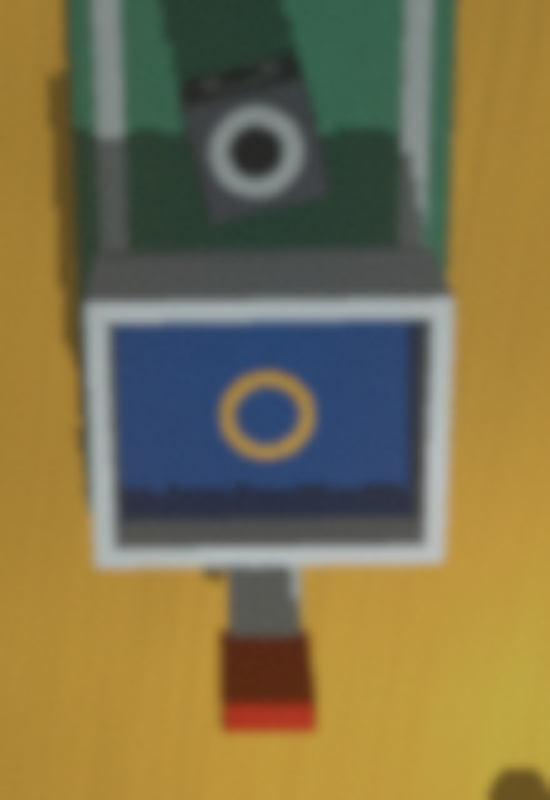

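```bash
python3 - <<'E'
from h import *
c=cam('wrist')
def quad(n,pts,z,f=5,o=(215,140)):
    P=np.array([atz(c,u/f+o[0]-.4,v/f+o[1]-.4,z)[:2] for u,v in pts])
    e=(P[1]-P[0])+(P[2]-P[3]); f_=(P[2]-P[1])+(P[3]-P[0])
    print(n,P.round(4).tolist(),'C',P.mean(0).round(4),[np.linalg.norm(P[i]-P[(i+1)%4]).round(4) for i in range(4)],'yaw',np.arctan2(e[1],e[0]),np.arctan2(f_[1],f_[0])+np.pi/2)
quad('block',((186,105),(300,82),(327,190),(212,222)),.056)
quad('rim',((83,302),(453,295),(444,563),(97,570)),.069)
quad('post',((223,704),(315,702),(315,729),(225,731)),.067)
# bed edges z .02: zoom1.5 
print('bed L',[atz(c,u/1.5,v/1.5,.02)[:2].round(4) for u,v in((338,67),(346,285))])
print('bed R',[atz(c,u/1.5,v/1.5,.02)[:2].round(4) for u,v in((464,67),(457,285))])
# burr stand, pliers
print('pliers',[atz(c,u/1.5,v/1.5,.006)[:2].round(3) for u,v in((175,339),(297,322),(297,355))])
E
```

```text
block [[0.5735, 0.0682], [0.6042, 0.0779], [0.6157, 0.0478], [0.5843, 0.0351]] C [0.5944 0.0572] [np.float64(0.0322), np.float64(0.0321), np.float64(0.0339), np.float64(0.0348)] yaw 0.34778239354206175 0.3390193120600582
rim [[0.5502, 0.0119], [0.6533, 0.0247], [0.6638, -0.0595], [0.5612, -0.0726]] C [ 0.6071 -0.0239] [np.float64(0.104), np.float64(0.0849), np.float64(0.1035), np.float64(0.0851)] yaw 0.12502685455562074 0.12656048318446667
post [[0.6038, -0.1163], [0.632, -0.1126], [0.6332, -0.1224], [0.6055, -0.126]] C [ 0.6186 -0.1193] [np.float64(0.0285), np.float64(0.0098), np.float64(0.028), np.float64(0.0098)] yaw 0.1293318174181876 0.14979656682390186
bed L [array([0.5226, 0.2145]), array([0.5462, 0.0101])]
bed R [array([0.6349, 0.2261]), array([0.6604, 0.022 ])]
pliers [array([ 0.362, -0.077]), array([ 0.496, -0.043]), array([ 0.498, -0.083])]
```

The block is at (0.5945, 0.057) with yaw 0.34. The box centre is (0.607, −0.024) and the press yaw is about 0.122. I'll grip the block along its x faces, with the tool tilted so the camera stays clear of the raised clamp.

>>> drive_tool([
  {"xyz": [-0.028,0.009,0],"angular": [0,0,-0.119]},
  {"xyz": [0,0,0],"angular": [0,0,-0.119]},
  {"xyz": [0,0,0],"angular": [0,0.1,0]},
  {"xyz": [0,0,0],"angular": [0,0.1,0]},
  {"xyz": [0,0,0],"angular": [0,0.1,0]},
  {"xyz": [-0.011,0,0.035],"angular": [0,0,0]},
  {"xyz": [-0.011,0,0.035],"angular": [0,0,0]},
  {"xyz": [-0.011,0,0.035],"angular": [0,0,0]},
  {"xyz": [-0.011,0,0.035],"angular": [0,0,0]},
  {"xyz": [-0.011,0,0.035],"angular": [0,0,0]},
  {"xyz": [-0.011,0,0.035],"angular": [0,0,0]},
  {"xyz": [0,0,0],"angular": [0,0,0]},
])

```text
t: 6.47
tcp_pos: [0.5805, 0.0574, 0.1225]
tool_rot: [0.571, 0.806, 0.082, -0.129]
contact_force: [-1.4, -0.1, -1.5]
opening: 0.0853
```

```bash
python3 - <<'E'
from h import *
c=cam('wrist','w3.png'); s=env.observe(); M=R.from_quat(s['tool_rot']).as_matrix();print(s['t'],s['tcp_pos'],s['joint_positions'].round(3),M.round(3))
# predicted block corners
p=np.array([.5945,.0572]);y=.343;X=np.array([np.cos(y),np.sin(y)]);Y=np.array([-X[1],X[0]])
print(proj(c,np.array([[*(p+a*X*.018+b*Y*.018),.056] for a,b in((-1,1),(1,1),(1,-1),(-1,-1))])).round(0).tolist())
d=np.array([*p,.021])+np.array([*(Y*.005),0])-s['tcp_pos']; print('to go tool',(M.T@d).round(4))
E
```

```text
6.5167 [0.58290678 0.05743045 0.1265203 ] [-0.159  0.323  1.721  0.275  1.267 -0.602] [[-0.315  0.943 -0.109]
 [ 0.9    0.333  0.28 ]
 [ 0.3   -0.01  -0.954]]
[[248.0, 221.0], [299.0, 221.0], [299.0, 271.0], [248.0, 271.0]]
to go tool [-0.0308  0.0119  0.1008]
```

View pics/w3.png

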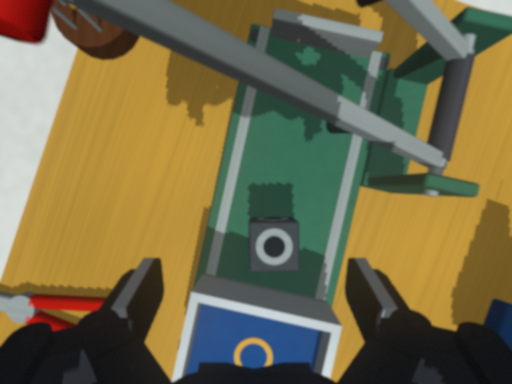

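The predicted block corners match the image (248–299, 221–271). I'll go down and grip.

>>> drive_tool([
  {"xyz": [-0.0075,0.012,0.025],"angular": [0,0,0]},
  {"xyz": [-0.008,0,0.025],"angular": [0,0,0]},
  {"xyz": [-0.008,0,0.025],"angular": [0,0,0]},
  {"xyz": [-0.0075,0,0.026],"angular": [0,0,0]},
  {"xyz": [0,0,0],"angular": [0,0,0]},
  {"xyz": [0,0,0],"angular": [0,0,0]},
])

```text
t: 7.02
tcp_pos: [0.5989, 0.0612, 0.0268]
tool_rot: [0.571, 0.807, 0.087, -0.122]
contact_force: [-0.2, -0.3, 0.6]
opening: 0.0855
```

```bash
python3 - <<'E'
from h import *
c=cam('wrist','w4.png'); s=env.observe(); M=R.from_quat(s['tool_rot']).as_matrix();print(s['t'],s['tcp_pos'],s['contact_force'])
E
```

```text
7.0667 [0.60038845 0.06100201 0.02821703] [1.06285445 0.33775732 0.2413329 ]
```

View pics/w4.png

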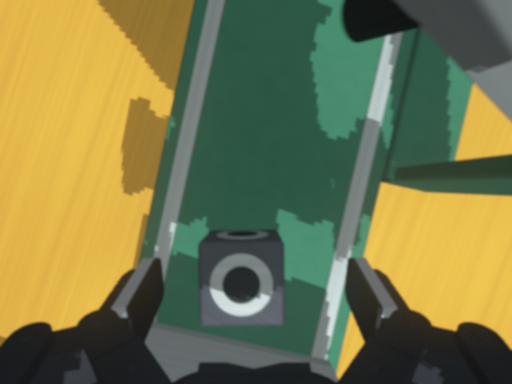

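>>> drive_tool([
  {"xyz": [-0.002,-0.007,0.006],"angular": [0,0,0]},
  {"xyz": [0,0,0],"angular": [0,0,0]},
])

```text
t: 7.23
tcp_pos: [0.5924, 0.0581, 0.021]
tool_rot: [0.571, 0.807, 0.087, -0.121]
contact_force: [-0.1, -0.5, 0.2]
opening: 0.0856
```

>>> drive_tool([
  {"xyz": [0,0,0],"angular": [0,0,0]},
  {"xyz": [0,0,0],"angular": [0,0,0]},
  {"xyz": [0,0,0],"angular": [0,0,0]},
  {"xyz": [0,0,0],"angular": [0,0,0]},
  {"xyz": [0,0,0],"angular": [0,0,0]},
  {"xyz": [0,0,0],"angular": [0,0,0]},
  {"xyz": [0,0,0],"angular": [0,0,0]},
  {"xyz": [0,0,0],"angular": [0,0,0]},
  {"xyz": [0.003,0,-0.01],"angular": [0,0,0]},
  {"xyz": [0.006,0,-0.02],"angular": [0,0,0]},
  {"xyz": [0,0,0],"angular": [0,0,0]},
], gripper=255)

```text
t: 8.15
tcp_pos: [0.594, 0.0582, 0.0535]
tool_rot: [0.571, 0.807, 0.088, -0.12]
contact_force: [1.4, -0.3, -2.9]
opening: 0.0357
```

```bash
python3 - <<'E'
from h import *
c=cam('wrist','w5.png'); s=env.observe(); M=R.from_quat(s['tool_rot']).as_matrix();print(s['t'],s['tcp_pos'],s['contact_force'],s['opening'])
E
```

```text
8.2 [0.59379276 0.05800729 0.05231039] [-1.02707436  0.24950729 -2.79408039] 0.03536693084832353
```

View pics/w5.png

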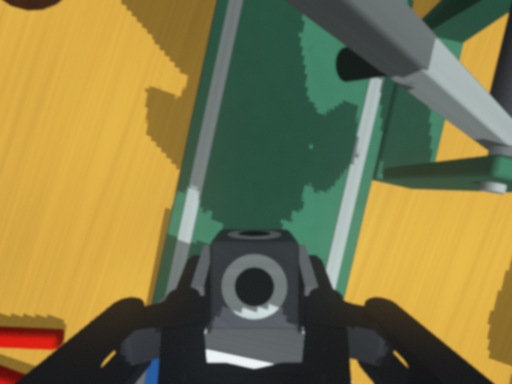

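The block is held. I lift it, level the tool and carry it over the clamp towards the mat.

>>> drive_tool([
  {"xyz": [0.0105,0,-0.0335],"angular": [0,0,0]},
  {"xyz": [0.0105,0,-0.0335],"angular": [0,0,0]},
  {"xyz": [0.0105,0,-0.0335],"angular": [0,0,0]},
  {"xyz": [0.0105,0,-0.0335],"angular": [0,0,0]},
  {"xyz": [0.0105,0,-0.0335],"angular": [0,0,0]},
  {"xyz": [0.0105,0,-0.0335],"angular": [0,0,0]},
  {"xyz": [0.0105,0,-0.0335],"angular": [0,0,0]},
  {"xyz": [0.0105,0,-0.0335],"angular": [0,0,0]},
  {"xyz": [0,0,0],"angular": [0,-0.1,0]},
  {"xyz": [0,0,0],"angular": [0,-0.1,0]},
  {"xyz": [0,0,0],"angular": [0,-0.1,0]},
  {"xyz": [0,0,0],"angular": [0,0,0]},
])

```text
t: 9.2
tcp_pos: [0.5902, 0.0623, 0.3307]
tool_rot: [0.576, 0.817, -0.0, -0.0]
contact_force: [0.7, 0.2, -2.8]
opening: 0.0356
```

>>> drive_tool([
  {"xyz": [0.0356,0.0108,0],"angular": [0,0,0]},
  {"xyz": [0.0356,0.0108,0],"angular": [0,0,0]},
  {"xyz": [0.0356,0.0108,0],"angular": [0,0,0]},
  {"xyz": [0.0356,0.0108,0],"angular": [0,0,0]},
  {"xyz": [0.0356,0.0108,0],"angular": [0,0,0]},
  {"xyz": [0.0356,0.0108,0],"angular": [0,0,0]},
  {"xyz": [0.0356,0.0108,0],"angular": [0,0,0]},
  {"xyz": [0.0356,0.0108,0],"angular": [0,0,0]},
  {"xyz": [0,0,0],"angular": [0,0,0.12]},
  {"xyz": [0,0,0],"angular": [0,0,0.12]},
  {"xyz": [0,0,0],"angular": [0,0,0.12]},
  {"xyz": [0,0,0],"angular": [0,0,0.12]},
])

```text
t: 10.2
tcp_pos: [0.5778, 0.3564, 0.3285]
tool_rot: [0.757, 0.654, -0.002, -0.002]
contact_force: [0.4, -0.1, -3.1]
opening: 0.0351
```

>>> drive_tool([
  {"xyz": [0,0,0],"angular": [0,0,0.12]},
  {"xyz": [0,0,0.04],"angular": [0,0,0]},
  {"xyz": [0,0,0.04],"angular": [0,0,0]},
  {"xyz": [0,0,0.03],"angular": [0,0,0]},
  {"xyz": [0,0,0],"angular": [0,0,0]},
  {"xyz": [0,0,0],"angular": [0,0,0]},
])

```text
t: 10.7
tcp_pos: [0.5761, 0.355, 0.2165]
tool_rot: [0.793, 0.609, -0.005, -0.002]
contact_force: [-0.0, 0.8, -2.8]
opening: 0.0354
```

```bash
python3 - <<'E'
from h import *
c=cam('wrist','w6.png'); s=env.observe(); M=R.from_quat(s['tool_rot']).as_matrix();print(s['t'],s['tcp_pos'],s['contact_force'],s['opening'],M.round(3),s['joint_positions'].round(2))
E
```

```text
10.75 [0.57833512 0.35610714 0.22045113] [ 1.78158483  0.12291364 -2.12401103] 0.035325093685386666 [[ 0.259  0.966 -0.003]
 [ 0.966 -0.259 -0.   ]
 [-0.001 -0.003 -1.   ]] [0.45 0.34 1.48 0.   1.32 0.71]
```

View pics/w6.png

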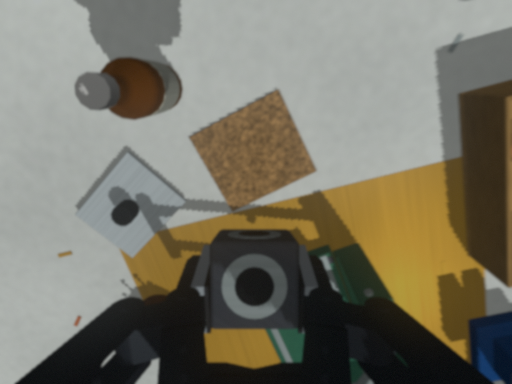

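```bash
python3 - <<'E'
from h import *
c=cam('wrist')
M=np.array([atz(c,u,v,.004)[:2] for u,v in((189,135),(278,90),(315,169),(233,210))]);print(M.round(3),M.mean(0))
print('bottle foot approx',atz(c,172,88,0.02))
E
```

```text
[[0.515 0.404]
 [0.622 0.425]
 [0.643 0.33 ]
 [0.538 0.306]] [0.57956985 0.36622832]
bottle foot approx [0.51781369 0.45519602 0.02      ]
```

>>> drive_tool([
  {"xyz": [0,0,0],"angular": [0,0.1,0]},
  {"xyz": [0,0,0],"angular": [0,0.1,0]},
  {"xyz": [0,0,0],"angular": [0,0.1,0]},
  {"xyz": [-0.01,0,0.032],"angular": [0,0,0]},
  {"xyz": [-0.01,0,0.032],"angular": [0,0,0]},
  {"xyz": [-0.01,0,0.032],"angular": [0,0,0]},
  {"xyz": [-0.01,0,0.032],"angular": [0,0,0]},
  {"xyz": [-0.01,0,0.032],"angular": [0,0,0]},
  {"xyz": [0,0,0],"angular": [0,0,0]},
  {"xyz": [0,0,0],"angular": [0,0,0]},
])

```text
t: 11.63
tcp_pos: [0.5784, 0.3562, 0.0541]
tool_rot: [0.784, 0.602, 0.118, -0.091]
contact_force: [0.7, -0.1, -2.7]
opening: 0.0353
```

```bash
python3 - <<'E'
from h import *
c=cam('wrist','w7.png'); s=env.observe(); M=R.from_quat(s['tool_rot']).as_matrix();print(s['t'],s['tcp_pos'],s['contact_force'],s['opening'],M.round(3))
E
```

```text
11.6833 [0.58065949 0.35712461 0.05687167] [ 0.84572764 -0.754988   -2.53100022] 0.03570324410695804 [[ 0.245  0.966  0.08 ]
 [ 0.922 -0.258  0.287]
 [ 0.298  0.004 -0.954]]
```

View pics/w7.png

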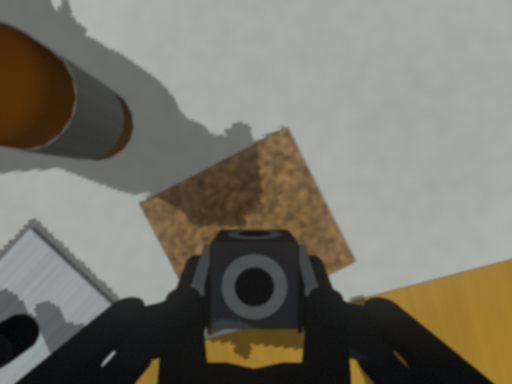

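>>> drive_tool([
  {"xyz": [-0.0045,0,0.0145],"angular": [0,0,0]},
  {"xyz": [-0.0045,0,0.0145],"angular": [0,0,0]},
  {"xyz": [-0.0045,0,0.0145],"angular": [0,0,0]},
  {"xyz": [-0.001,0,0.004],"angular": [0,0,0]},
  {"xyz": [0,0,0],"angular": [0,0,0]},
  {"xyz": [0,0,0],"angular": [0,0,0]},
])

```text
t: 12.18
tcp_pos: [0.5788, 0.3564, 0.0053]
tool_rot: [0.784, 0.602, 0.119, -0.091]
contact_force: [-3.1, -3.6, 6.2]
opening: 0.0351
```

>>> drive_tool([
  {"xyz": [0,0,0],"angular": [0,0,0]},
  {"xyz": [0,0,0],"angular": [0,0,0]},
  {"xyz": [0,0,0],"angular": [0,0,0]},
  {"xyz": [0,0,0],"angular": [0,0,0]},
  {"xyz": [0.003,0,-0.01],"angular": [0,0,0]},
  {"xyz": [0.01,0,-0.032],"angular": [0,0,0]},
  {"xyz": [0.01,0,-0.032],"angular": [0,0,0]},
  {"xyz": [0.01,0,-0.032],"angular": [0,0,0]},
  {"xyz": [0.01,0,-0.032],"angular": [0,0,0]},
  {"xyz": [0.01,0,-0.032],"angular": [0,0,0]},
  {"xyz": [0,0,0],"angular": [0,0,0]},
], gripper=80)

```text
t: 13.1
tcp_pos: [0.5837, 0.3591, 0.1935]
tool_rot: [0.783, 0.602, 0.127, -0.089]
contact_force: [0.8, 0.5, 2.1]
opening: 0.0586
```

```bash
python3 - <<'E'
from h import *
c=cam('wrist','w8.png'); s=env.observe(); M=R.from_quat(s['tool_rot']).as_matrix();print(s['t'],s['tcp_pos'],s['contact_force'],s['opening'],M.round(3))
E
```

```text
13.15 [0.58219501 0.35833915 0.18989919] [-0.07396068 -0.2127658  -0.25417349] 0.05871036960578678 [[ 0.243  0.966  0.088]
 [ 0.922 -0.258  0.29 ]
 [ 0.303  0.01  -0.953]]
```

View pics/w8.png

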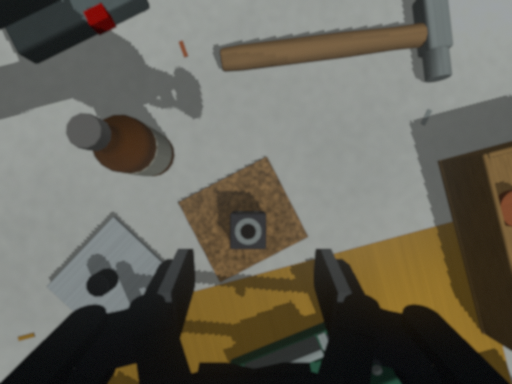

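The block lies flat near the middle of the mat (247,230 px). Now for the cover.

>>> drive_tool([
  {"xyz": [0,0,0],"angular": [0,-0.1,0]},
  {"xyz": [0,0,0],"angular": [0,-0.1,0]},
  {"xyz": [0,0,0],"angular": [0,-0.1,0]},
  {"xyz": [-0.0114,-0.0308,0],"angular": [0,0,0]},
  {"xyz": [-0.0114,-0.0308,0],"angular": [0,0,0]},
  {"xyz": [-0.0114,-0.0308,0],"angular": [0,0,0]},
  {"xyz": [-0.0114,-0.0308,0],"angular": [0,0,0]},
  {"xyz": [-0.0114,-0.0308,0],"angular": [0,0,0]},
  {"xyz": [0,0,0],"angular": [0,0,-0.116]},
  {"xyz": [0,0,0],"angular": [0,0,-0.116]},
  {"xyz": [0,0,0],"angular": [0,0,-0.116]},
  {"xyz": [0,0,0],"angular": [0,0,-0.116]},
])

```text
t: 14.15
tcp_pos: [0.4136, 0.341, 0.1811]
tool_rot: [0.629, 0.777, -0.001, -0.0]
contact_force: [0.1, 0.1, -0.3]
opening: 0.0587
```

>>> drive_tool([
  {"xyz": [0,0,0],"angular": [0,0,-0.116]},
  {"xyz": [0,0,0],"angular": [0,0,-0.116]},
  {"xyz": [0,0,0],"angular": [0,0,-0.116]},
  {"xyz": [0,0,0],"angular": [0,0,0]},
  {"xyz": [0,0,0],"angular": [0,0,0]},
  {"xyz": [0,0,0],"angular": [0,0,0]},
])

```text
t: 14.65
tcp_pos: [0.4144, 0.3412, 0.1816]
tool_rot: [0.489, 0.872, -0.001, -0.0]
contact_force: [-0.2, 0.0, -0.1]
opening: 0.0585
```

```bash
python3 - <<'E'
from h import *
c=cam('wrist','w9.png'); s=env.observe(); M=R.from_quat(s['tool_rot']).as_matrix();print(s['t'],s['tcp_pos'],s['contact_force'],M.round(3), np.arctan2(M[1,1],M[0,1]))
i=c['image'];cv2.imwrite('pics/w9z.png',cv2.resize(i[90:240,180:330],None,fx=4,fy=4,interpolation=cv2.INTER_CUBIC))
E
```

```text
14.7 [0.41453229 0.34124586 0.18173038] [ 0.5331566   0.43122633 -0.07091519] [[-0.522  0.853 -0.001]
 [ 0.853  0.522 -0.   ]
 [-0.    -0.001 -1.   ]] 0.5490425522028313
```

View pics/w9z.png

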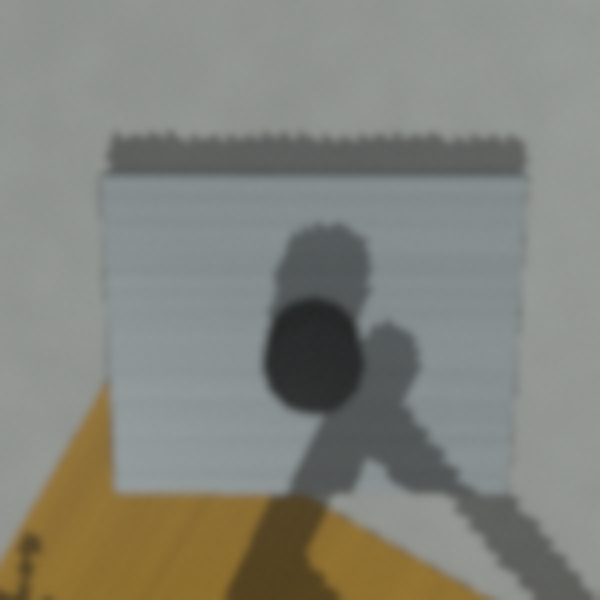

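```bash
python3 - <<'E'
from h import *
c=cam('wrist');s=env.observe();M=R.from_quat(s['tool_rot']).as_matrix()
f=4;o=(180,90);P=np.array([atz(c,u/f+o[0]-.4,v/f+o[1]-.4,.011)[:2] for u,v in((102,177),(526,177),(510,494),(114,493))])
e=(P[1]-P[0])+(P[2]-P[3]); f_=(P[2]-P[1])+(P[3]-P[0])
C=P.mean(0);print(C,[np.linalg.norm(P[i]-P[(i+1)%4]).round(4) for i in range(4)],np.arctan2(e[1],e[0]),np.arctan2(f_[1],f_[0])+np.pi/2)
print(atz(c,313/4+180-.4,366/4+90-.4,.036))
print(M.T@(np.array([*C,.0125])-s['tcp_pos']))
E
```

```text
[0.41934068 0.34102299] [np.float64(0.1026), np.float64(0.0828), np.float64(0.1041), np.float64(0.0825)] 0.5486306169556259 0.5476542727788434
[0.41855147 0.34182349 0.036     ]
[-0.00267543  0.00392116  0.16937907]
```

>>> drive_tool([
  {"xyz": [-0.003,0.004,0.03],"angular": [0,0,0]},
  {"xyz": [0,0,0.038],"angular": [0,0,0]},
  {"xyz": [0,0,0.038],"angular": [0,0,0]},
  {"xyz": [0,0,0.03],"angular": [0,0,0]},
  {"xyz": [0,0,0.015],"angular": [0,0,0]},
  {"xyz": [0,0,0.008],"angular": [0,0,0]},
  {"xyz": [0,0,0.006],"angular": [0,0,0]},
  {"xyz": [0,0,0],"angular": [0,0,0]},
  {"xyz": [0,0,0],"angular": [0,0,0]},
  {"xyz": [0,0,0],"angular": [0,0,0]},
])

```text
t: 15.58
tcp_pos: [0.4213, 0.3419, 0.0188]
tool_rot: [0.488, 0.873, 0.001, 0.001]
contact_force: [-0.1, 0.5, -0.6]
opening: 0.0584
```

>>> drive_tool([
  {"xyz": [0,-0.001,0.005],"angular": [0,0,0]},
  {"xyz": [0,0,0],"angular": [0,0,0]},
  {"xyz": [0,0,0],"angular": [0,0,0]},
])

```text
t: 15.83
tcp_pos: [0.419, 0.3405, 0.0124]
tool_rot: [0.488, 0.873, 0.0, 0.0]
contact_force: [0.5, 0.8, -0.2]
opening: 0.0585
```

>>> drive_tool([
  {"xyz": [0,0,0],"angular": [0,0,0]},
  {"xyz": [0,0,0],"angular": [0,0,0]},
  {"xyz": [0,0,0],"angular": [0,0,0]},
  {"xyz": [0,0,0],"angular": [0,0,0]},
  {"xyz": [0,0,0],"angular": [0,0,0]},
  {"xyz": [0,0,0],"angular": [0,0,0]},
  {"xyz": [0,0,0],"angular": [0,0,0]},
], gripper=255)

```text
t: 16.42
tcp_pos: [0.4193, 0.3406, 0.0125]
tool_rot: [0.488, 0.873, 0.0, 0.0]
contact_force: [0.1, -0.1, 3.1]
opening: 0.0222
```

```bash
python3 - <<'E'
from h import *
c=cam('wrist','w10.png'); s=env.observe(); M=R.from_quat(s['tool_rot']).as_matrix();print(s['t'],s['tcp_pos'],s['contact_force'],s['opening'],M.round(3), np.arctan2(M[1,1],M[0,1]))
E
```

```text
16.4667 [0.41929078 0.34067494 0.0125688 ] [-0.13361865  0.30400743  4.27835464] 0.022035025576860642 [[-0.524  0.852  0.001]
 [ 0.852  0.524  0.   ]
 [ 0.     0.001 -1.   ]] 0.5510478945943706
```

View pics/w10.png

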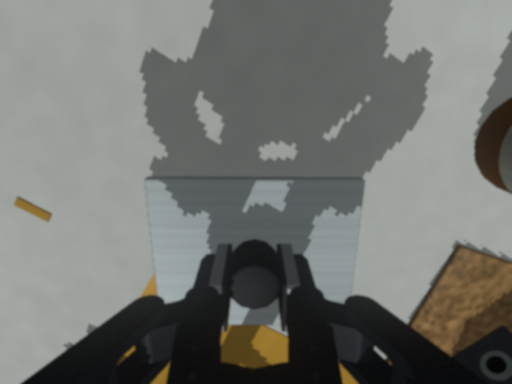

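>>> drive_tool([
  {"xyz": [0,0,-0.01],"angular": [0,0,0]},
  {"xyz": [0,0,-0.03],"angular": [0,0,0]},
  {"xyz": [0,0,-0.04],"angular": [0,0,0]},
  {"xyz": [0,0,-0.04],"angular": [0,0,0]},
  {"xyz": [0,0,-0.04],"angular": [0,0,0]},
  {"xyz": [0,0,-0.04],"angular": [0,0,0]},
  {"xyz": [0,0,-0.04],"angular": [0,0,0]},
  {"xyz": [0,0,-0.04],"angular": [0,0,0]},
  {"xyz": [0,0,-0.03],"angular": [0,0,0]},
  {"xyz": [0,0,0],"angular": [0,0,0]},
])

```text
t: 17.3
tcp_pos: [0.4219, 0.3423, 0.3314]
tool_rot: [0.488, 0.873, 0.007, 0.004]
contact_force: [0.8, 0.7, 0.6]
opening: 0.0222
```

>>> drive_tool([
  {"xyz": [-0.0372,-0.0028,0],"angular": [0,0,0]},
  {"xyz": [-0.0372,-0.0028,0],"angular": [0,0,0]},
  {"xyz": [-0.0372,-0.0028,0],"angular": [0,0,0]},
  {"xyz": [-0.0372,-0.0028,0],"angular": [0,0,0]},
  {"xyz": [-0.0372,-0.0028,0],"angular": [0,0,0]},
  {"xyz": [-0.0372,-0.0028,0],"angular": [0,0,0]},
  {"xyz": [-0.0372,-0.0028,0],"angular": [0,0,0]},
  {"xyz": [-0.0372,-0.0028,0],"angular": [0,0,0]},
  {"xyz": [-0.0372,-0.0028,0],"angular": [0,0,0]},
  {"xyz": [-0.0372,-0.0028,0],"angular": [0,0,0]},
  {"xyz": [-0.0372,-0.0028,0],"angular": [0,0,0]},
  {"xyz": [0,0,0],"angular": [0,0,0.107]},
])

```text
t: 18.3
tcp_pos: [0.6082, -0.0308, 0.3199]
tool_rot: [0.537, 0.843, -0.002, 0.0]
contact_force: [0.3, 0.7, -2.6]
opening: 0.022
```

>>> drive_tool([
  {"xyz": [0,0,0],"angular": [0,0,0.107]},
  {"xyz": [0,0,0],"angular": [0,0,0.107]},
  {"xyz": [0,0,0],"angular": [0,0,0.107]},
  {"xyz": [0,0,0.04],"angular": [0,0,0]},
  {"xyz": [0,0,0.04],"angular": [0,0,0]},
  {"xyz": [0,0,0.04],"angular": [0,0,0]},
  {"xyz": [0,0,0.03],"angular": [0,0,0]},
  {"xyz": [0,0,0],"angular": [0,0,0]},
  {"xyz": [0,0,0],"angular": [0,0,0]},
  {"xyz": [0,0,0],"angular": [0,0,0]},
  {"xyz": [0,0,0],"angular": [0,0,0]},
])

```text
t: 19.22
tcp_pos: [0.6093, -0.0247, 0.1756]
tool_rot: [0.662, 0.749, 0.002, 0.002]
contact_force: [1.3, 0.2, -1.8]
opening: 0.0219
```

```bash
python3 - <<'E'
from h import *
c=cam('wrist','w11.png'); s=env.observe(); M=R.from_quat(s['tool_rot']).as_matrix();print(s['t'],s['tcp_pos'],s['contact_force'],s['opening'],M.round(3), np.arctan2(M[1,1],M[0,1]))
a=cam('scene');cv2.imwrite('pics/s11.png',cv2.resize(a['image'][130:270,200:360],None,fx=4,fy=4,interpolation=cv2.INTER_CUBIC))
b=cam('side');cv2.imwrite('pics/d11.png',cv2.resize(b['image'][90:230,190:330],None,fx=4,fy=4,interpolation=cv2.INTER_CUBIC))
E
```

```text
19.2667 [ 0.6093737  -0.02468042  0.17585891] [-0.02820305  0.79396109 -1.22198638] 0.02195316006192649 [[-0.123  0.992  0.006]
 [ 0.992  0.123 -0.001]
 [-0.002  0.006 -1.   ]] 0.12306762453937624
```

View pics/w11.png

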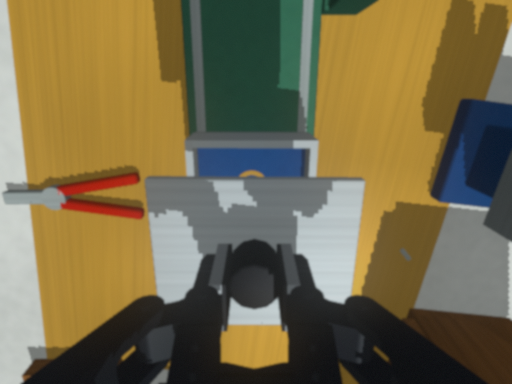

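View pics/s11.png

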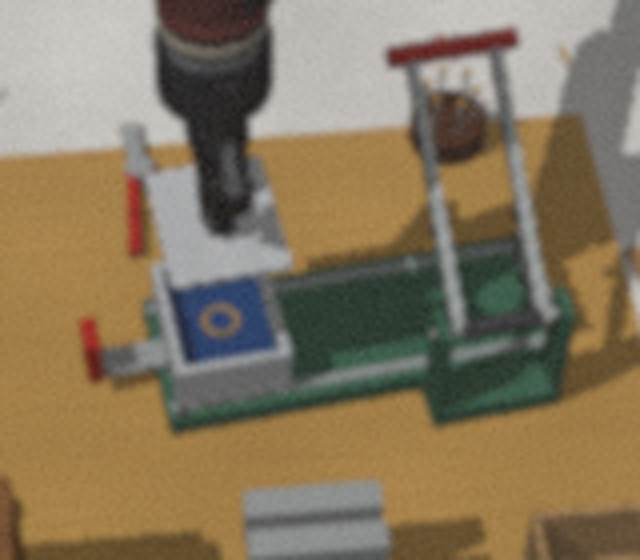

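View pics/d11.png

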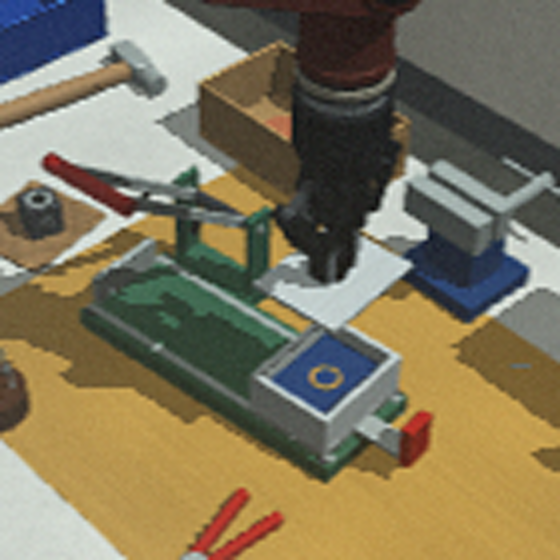

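```bash
python3 - <<'E'
import cv2
i=cv2.imread('pics/w11.png')
cv2.imwrite('pics/w11z.png',cv2.resize(i[120:200,130:380],None,fx=3.2,fy=3.2,interpolation=cv2.INTER_CUBIC))
cv2.imwrite('pics/w11y.png',cv2.resize(i[300:340,130:380],None,fx=3.2,fy=3.2,interpolation=cv2.INTER_CUBIC))
E
```

```text
(no output)
```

View pics/w11z.png

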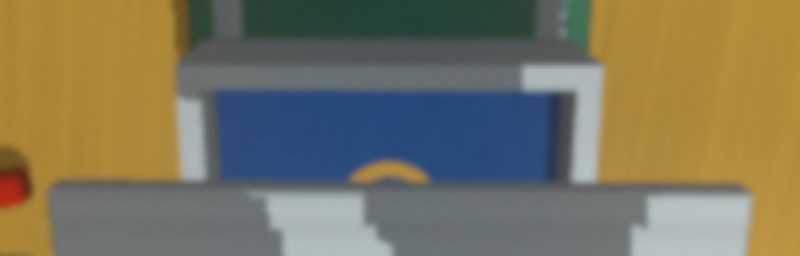

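View pics/w11y.png

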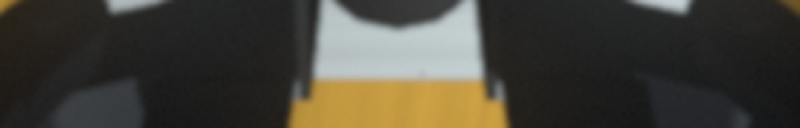

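```bash
python3 - <<'E'
from h import *
c=cam('wrist');s=env.observe();M=R.from_quat(s['tool_rot']).as_matrix();T=s['tcp_pos']
z=T[2]-.0015
t=lambda p:(M.T@(p-T)).round(4)
a,b,n=[atz(c,*p,z) for p in((145.6-.3,179.1),(364.1,179.1),(254,324.4))]
print('plate far',t(a),t(b),'near',t(n),'len',np.linalg.norm(a-b))
A,B=[atz(c,*p,.069) for p in((185.3,140.3),(318.1,139.7))]
print('rim far',t(A),t(B),np.linalg.norm(A-B),'yaw',np.arctan2((B-A)[1],(B-A)[0]))
m=(A+B)/2; y=np.arctan2((B-A)[1],(B-A)[0]); C=m-.042*np.array([-np.sin(y),np.cos(y),0]); print('box C',C, t(C))
E
```

```text
plate far [ 0.0422 -0.0504  0.0013] [0.0422 0.0519 0.0017] near [-0.0413  0.0004  0.0015] len 0.10231912782275976
rim far [ 0.043  -0.0527  0.1054] [0.0435 0.05   0.1058] 0.10265731379663605 yaw 0.12757331988589743
box C [ 0.60750445 -0.02352406  0.069     ] [ 0.0012 -0.0012  0.1056]
```

>>> drive_tool([
  {"xyz": [0.001,-0.002,0.02],"angular": [0,0,0]},
  {"xyz": [0,0,0.03],"angular": [0,0,0]},
  {"xyz": [0,0,0.025],"angular": [0,0,0]},
  {"xyz": [0,0,0.015],"angular": [0,0,0]},
  {"xyz": [0,0,0],"angular": [0,0,0]},
  {"xyz": [0,0,0],"angular": [0,0,0]},
  {"xyz": [0,0,0],"angular": [0,0,0]},
  {"xyz": [0,0,0],"angular": [0,0,0]},
])

```text
t: 20.08
tcp_pos: [0.606, -0.0238, 0.084]
tool_rot: [0.662, 0.749, 0.001, 0.001]
contact_force: [0.1, 0.0, -2.2]
opening: 0.022
```

```bash
python3 - <<'E'
from h import *
c=cam('wrist','w12.png'); s=env.observe(); M=R.from_quat(s['tool_rot']).as_matrix();print(s['t'],s['tcp_pos'],s['contact_force'],s['opening'],M.round(3), np.arctan2(M[1,1],M[0,1]))
cv2.imwrite('pics/w12z.png',cv2.resize(c['image'][140:360,120:390],None,fx=2.7,fy=2.7,interpolation=cv2.INTER_CUBIC))
C=np.array([.6073,-.0237,.069]);print('box in tool',M.T@(C-s['tcp_pos']))
E
```

```text
20.1333 [ 0.60590989 -0.0237554   0.08387387] [-0.12262558  0.11063094 -1.24959546] 0.021776918109669783 [[-0.123  0.992  0.003]
 [ 0.992  0.123 -0.   ]
 [-0.001  0.002 -1.   ]] 0.12300972793227918
box in tool [-0.00010452  0.00134961  0.01487734]
```

View pics/w12z.png

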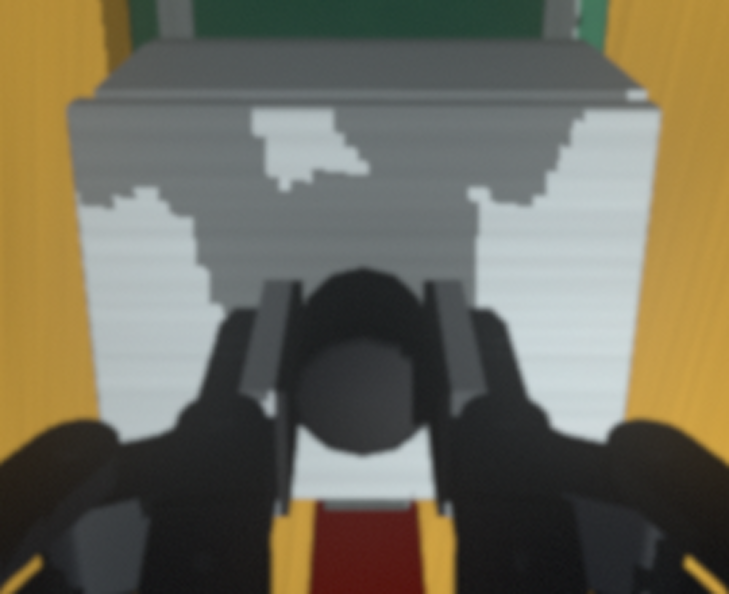

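>>> drive_tool([
  {"xyz": [-0.0005,0.001,0.002],"angular": [0,0,0]},
  {"xyz": [0,0,0.002],"angular": [0,0,0]},
  {"xyz": [0,0,0.002],"angular": [0,0,0]},
  {"xyz": [0,0,0.001],"angular": [0,0,0]},
  {"xyz": [0,0,0],"angular": [0,0,0]},
  {"xyz": [0,0,0],"angular": [0,0,0]},
])

```text
t: 20.63
tcp_pos: [0.6062, -0.024, 0.0765]
tool_rot: [0.662, 0.749, -0.0, 0.0]
contact_force: [-2.3, -0.1, 5.4]
opening: 0.0223
```

>>> drive_tool([
  {"xyz": [0,0,0.001],"angular": [0,0,0]},
  {"xyz": [0,0,0],"angular": [0,0,0]},
  {"xyz": [0,0,0],"angular": [0,0,0]},
])

```text
t: 20.88
tcp_pos: [0.6062, -0.024, 0.0765]
tool_rot: [0.662, 0.749, -0.0, -0.0]
contact_force: [-4.1, 0.4, 8.7]
opening: 0.0222
```

```bash
python3 - <<'E'
from h import *
c=cam('wrist','w13.png'); s=env.observe(); M=R.from_quat(s['tool_rot']).as_matrix();print(s['t'],s['tcp_pos'],s['contact_force'],s['moment'],M.round(3), np.arctan2(M[1,1],M[0,1]))
cv2.imwrite('pics/w13z.png',cv2.resize(c['image'][140:360,120:390],None,fx=2.7,fy=2.7,interpolation=cv2.INTER_CUBIC))
E
```

```text
20.9333 [ 0.60621    -0.02400587  0.07652511] [-4.37585309  0.81894627  9.20222055] [ 0.00257746  0.7594978  -0.04829606] [[-0.123  0.992 -0.   ]
 [ 0.992  0.123 -0.   ]
 [-0.    -0.    -1.   ]] 0.12311403019853943
```

View pics/w13z.png

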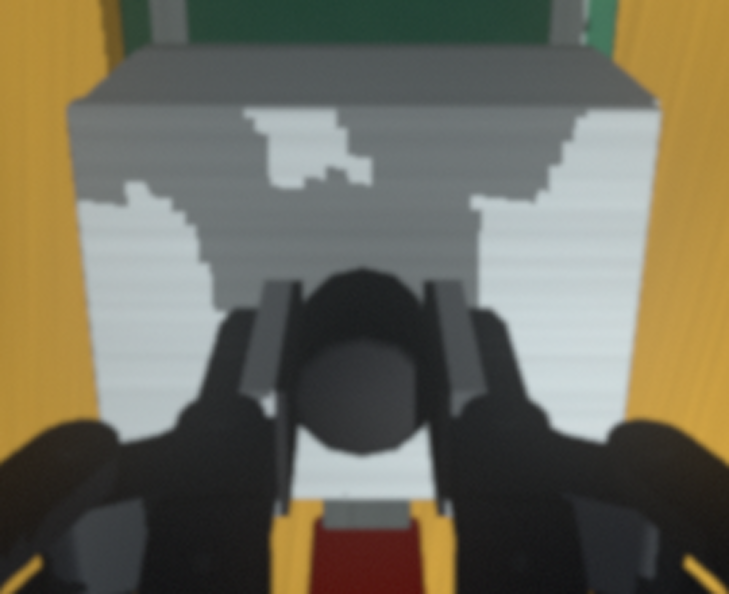

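The cover looks seated with no gap at the far edge, and the height is as expected. I'll release and check.

>>> drive_tool([
  {"xyz": [0,0,-0.001],"angular": [0,0,0]},
  {"xyz": [0,0,0],"angular": [0,0,0]},
  {"xyz": [0,0,0],"angular": [0,0,0]},
  {"xyz": [0,0,0],"angular": [0,0,0]},
  {"xyz": [0,0,0],"angular": [0,0,0]},
  {"xyz": [0,0,-0.02],"angular": [0,0,0]},
  {"xyz": [0,0,-0.04],"angular": [0,0,0]},
  {"xyz": [0,0,-0.04],"angular": [0,0,0]},
  {"xyz": [0,0,-0.03],"angular": [0,0,0]},
  {"xyz": [0,0,0],"angular": [0,0,0]},
  {"xyz": [0,0,0],"angular": [0,0,0]},
  {"xyz": [0,0,0],"angular": [0,0,0]},
], gripper=80)

```text
t: 21.93
tcp_pos: [0.6054, -0.0239, 0.2046]
tool_rot: [0.662, 0.749, -0.0, -0.0]
contact_force: [-0.3, 0.7, -0.1]
opening: 0.0586
```

```bash
python3 - <<'E'
from h import *
c=cam('wrist','w14.png'); s=env.observe(); M=R.from_quat(s['tool_rot']).as_matrix();print(s['t'],s['tcp_pos'],s['contact_force'],M.round(3))
cv2.imwrite('pics/w14z.png',cv2.resize(c['image'][80:330,120:390],None,fx=2.4,fy=2.4,interpolation=cv2.INTER_CUBIC))
b=cam('side');cv2.imwrite('pics/d14.png',cv2.resize(b['image'][150:220,240:320],None,fx=7,fy=7,interpolation=cv2.INTER_CUBIC))
E
```

```text
21.9833 [ 0.60470302 -0.02375814  0.20334077] [-0.55150252  0.8481255  -0.36988496] [[-0.123  0.992 -0.003]
 [ 0.992  0.123  0.   ]
 [ 0.001 -0.003 -1.   ]]
```

View pics/w14z.png

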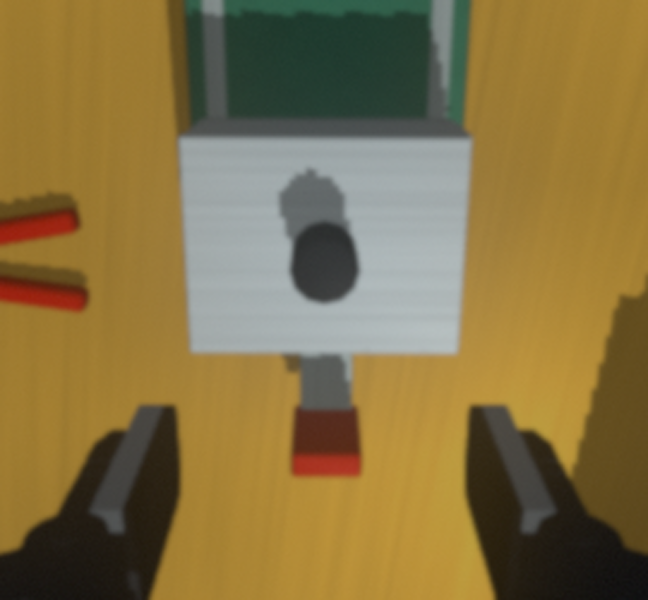

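View pics/d14.png

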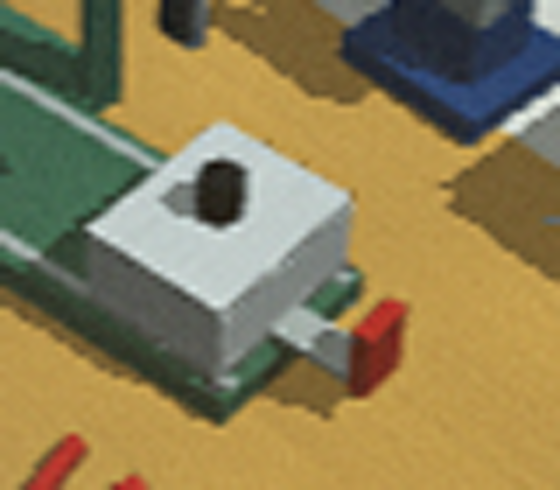

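The cover sits flush on the box in both views. Next I grip the red post across its 30 mm, with the tool tilted away from the clamp.

>>> drive_tool([
  {"xyz": [-0.0304,0.001,0],"angular": [0,0,0]},
  {"xyz": [-0.0304,0.001,0],"angular": [0,0,0]},
  {"xyz": [-0.0304,0,0],"angular": [0,0,0]},
  {"xyz": [0,0,0],"angular": [0,0.1,0]},
  {"xyz": [0,0,0],"angular": [0,0.1,0]},
  {"xyz": [0,0,0],"angular": [0,0.1,0]},
  {"xyz": [-0.01,0,0.032],"angular": [0,0,0]},
  {"xyz": [-0.01,0,0.032],"angular": [0,0,0]},
  {"xyz": [-0.01,0,0.032],"angular": [0,0,0]},
  {"xyz": [0,0,0],"angular": [0,0,0]},
  {"xyz": [0,0,0],"angular": [0,0,0]},
  {"xyz": [0,0,0],"angular": [0,0,0]},
])

```text
t: 23.03
tcp_pos: [0.6194, -0.1144, 0.105]
tool_rot: [0.655, 0.741, 0.099, -0.112]
contact_force: [-0.2, 0.5, 0.6]
opening: 0.0588
```

```bash
python3 - <<'E'
from h import *
c=cam('wrist','w15.png'); s=env.observe(); M=R.from_quat(s['tool_rot']).as_matrix();print(s['t'],s['tcp_pos'],s['contact_force'],M.round(3),s['joint_positions'].round(2))
y=.122;X=np.array([np.cos(y),np.sin(y)]);Y=np.array([-X[1],X[0]]);p=np.array([.619,-.12])
print(proj(c,np.array([[*(p+a*X*.015+b*Y*.006),.067] for a,b in((-1,1),(1,1),(1,-1),(-1,-1))])).round(0).tolist())
print('go',M.T@(np.array([.6183,-.114,.035])-s['tcp_pos']))
E
```

```text
23.0833 [ 0.62048076 -0.11480241  0.10650285] [-0.31722666 -0.57433124  0.55485423] [[-0.118  0.992 -0.034]
 [ 0.948  0.123  0.292]
 [ 0.294  0.003 -0.956]] [-0.42  0.43  1.61  0.27  1.26 -0.65]
[[228.0, 246.0], [277.0, 246.0], [277.0, 265.0], [228.0, 265.0]]
go [-0.02003015 -0.00225717  0.06864223]
```

View pics/w15.png

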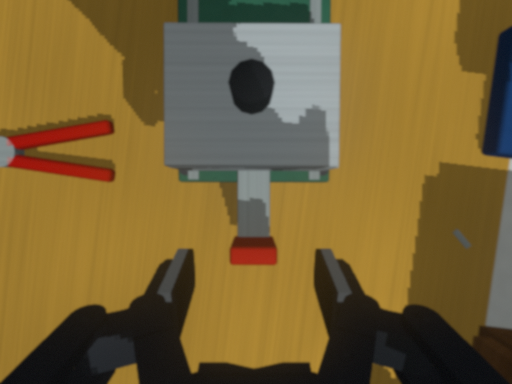

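>>> drive_tool([
  {"xyz": [-0.007,-0.001,0.023],"angular": [0,0,0]},
  {"xyz": [-0.0065,0,0.023],"angular": [0,0,0]},
  {"xyz": [-0.0065,0,0.022],"angular": [0,0,0]},
  {"xyz": [0,0,0],"angular": [0,0,0]},
  {"xyz": [0,0,0],"angular": [0,0,0]},
  {"xyz": [0,0,0],"angular": [0,0,0]},
])

```text
t: 23.58
tcp_pos: [0.6201, -0.1143, 0.0366]
tool_rot: [0.655, 0.741, 0.1, -0.11]
contact_force: [0.2, -0.3, 0.3]
opening: 0.0586
```

>>> drive_tool([
  {"xyz": [0,0,0],"angular": [0,0,0]},
  {"xyz": [0,0,0],"angular": [0,0,0]},
  {"xyz": [0,0,0],"angular": [0,0,0]},
  {"xyz": [0,0,0],"angular": [0,0,0]},
  {"xyz": [0,0,0],"angular": [0,0,0]},
  {"xyz": [0,0,0],"angular": [0,0,0]},
], gripper=255)

```text
t: 24.08
tcp_pos: [0.6185, -0.1143, 0.0363]
tool_rot: [0.655, 0.741, 0.099, -0.112]
contact_force: [-3.1, -0.6, 6.4]
opening: 0.0292
```

```bash
python3 - <<'E'
from h import *
c=cam('wrist','w16.png'); s=env.observe(); M=R.from_quat(s['tool_rot']).as_matrix();print(s['t'],s['tcp_pos'],s['contact_force'],s['opening'],M.round(3))
y=.122; print('press +y in tool',M.T@[-np.sin(y),np.cos(y),0])
E
```

```text
24.1333 [ 0.61844759 -0.11431082  0.03630428] [-3.52792583 -2.03647741  6.1210804 ] 0.02887058301994968 [[-0.118  0.992 -0.036]
 [ 0.948  0.123  0.293]
 [ 0.295  0.001 -0.956]]
press +y in tool [0.95551737 0.00167689 0.29493008]
```

View pics/w16.png

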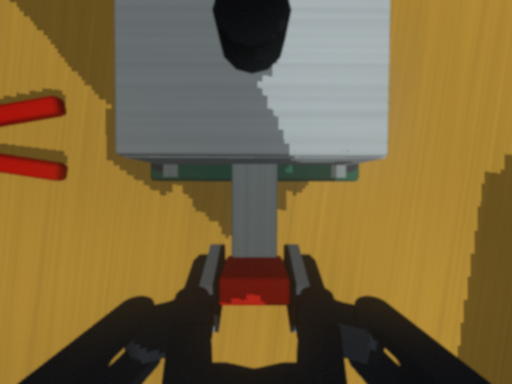

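>>> drive_tool([
  {"xyz": [0.005,0,0.0015],"angular": [0,0,0]},
  {"xyz": [0.0095,0,0.003],"angular": [0,0,0]},
  {"xyz": [0.0143,0,0.0044],"angular": [0,0,0]},
  {"xyz": [0.0143,0,0.0044],"angular": [0,0,0]},
  {"xyz": [0.0143,0,0.0044],"angular": [0,0,0]},
  {"xyz": [0.0143,0,0.0044],"angular": [0,0,0]},
  {"xyz": [0.0143,0,0.0044],"angular": [0,0,0]},
  {"xyz": [0.0095,0,0.003],"angular": [0,0,0]},
  {"xyz": [0,0,0],"angular": [0,0,0]},
])

```text
t: 24.88
tcp_pos: [0.6061, -0.0125, 0.0363]
tool_rot: [0.654, 0.741, 0.1, -0.112]
contact_force: [-1.9, 1.2, 6.1]
opening: 0.029
```

```bash
python3 - <<'E'
from h import *
c=cam('wrist','w17.png'); s=env.observe(); M=R.from_quat(s['tool_rot']).as_matrix();print(s['t'],s['tcp_pos'],s['contact_force'],s['moment'],s['opening'],M.round(3))
y=.122; print('press +y in tool',M.T@[-np.sin(y),np.cos(y),0], 'moved',np.array([-np.sin(y),np.cos(y)])@(s['tcp_pos'][:2]-[.6184,-.1143]),np.array([np.cos(y),np.sin(y)])@(s['tcp_pos'][:2]-[.6184,-.1143]))
E
```

```text
24.9333 [ 0.6061269  -0.01286399  0.03628475] [-2.70954052  1.78368995  5.67689297] [0.19498685 0.43591359 0.01358097] 0.029345623218636985 [[-0.119  0.992 -0.036]
 [ 0.947  0.124  0.295]
 [ 0.297  0.001 -0.955]]
press +y in tool [0.95481121 0.00231652 0.29720396] moved 0.10217566412271976 0.00016263990734589095
```

View pics/w17.png

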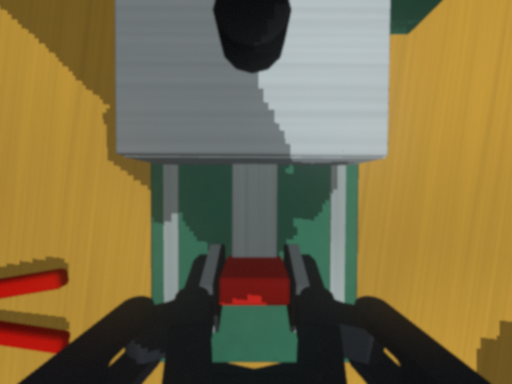

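>>> drive_tool([
  {"xyz": [0.0095,0,0.003],"angular": [0,0,0]},
  {"xyz": [0.0143,0,0.0044],"angular": [0,0,0]},
  {"xyz": [0.0143,0,0.0044],"angular": [0,0,0]},
  {"xyz": [0.0143,0,0.0044],"angular": [0,0,0]},
  {"xyz": [0.0095,0,0.003],"angular": [0,0,0]},
  {"xyz": [0.0048,0,0.0015],"angular": [0,0,0]},
  {"xyz": [0,0,0],"angular": [0,0,0]},
  {"xyz": [0,0,0],"angular": [0,0,0]},
])

```text
t: 25.6
tcp_pos: [0.5978, 0.0561, 0.0363]
tool_rot: [0.654, 0.741, 0.1, -0.112]
contact_force: [-2.4, 2.4, 6.1]
opening: 0.0293
```

```bash
python3 - <<'E'
from h import *
c=cam('wrist','w18.png'); s=env.observe(); M=R.from_quat(s['tool_rot']).as_matrix();print(s['t'],s['tcp_pos'],s['contact_force'],s['moment'],s['opening'])
y=.122; print('moved',np.array([-np.sin(y),np.cos(y)])@(s['tcp_pos'][:2]-[.6184,-.1143]),np.array([np.cos(y),np.sin(y)])@(s['tcp_pos'][:2]-[.6184,-.1143]))
b=cam('side');cv2.imwrite('pics/d18.png',cv2.resize(b['image'][90:230,180:330],None,fx=4,fy=4,interpolation=cv2.INTER_CUBIC))
E
```

```text
25.65 [0.59779281 0.05600403 0.03626987] [-2.11337594  2.24995159  6.51343704] [0.21664764 0.49983986 0.12951914] 0.029090086822433133
moved 0.17154604765374726 0.0002715641708296053
```

View pics/d18.png

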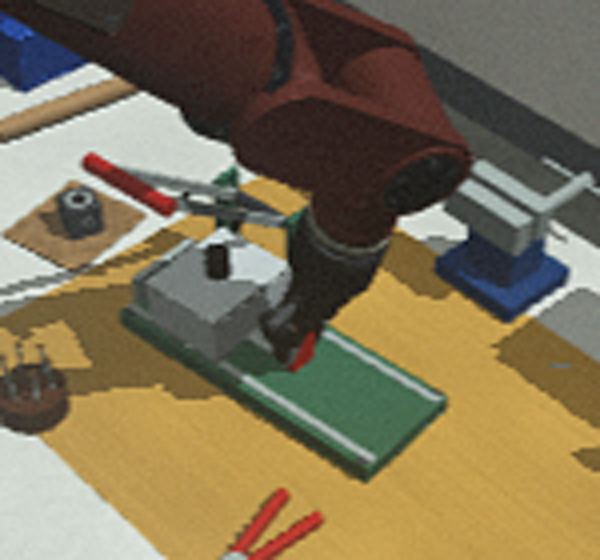

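>>> drive_tool([
  {"xyz": [0.0038,0,0.0012],"angular": [0,0,0]},
  {"xyz": [0.0038,0,0.0012],"angular": [0,0,0]},
  {"xyz": [0.0029,0,0.0009],"angular": [0,0,0]},
  {"xyz": [0,0,0],"angular": [0,0,0]},
  {"xyz": [0,0,0],"angular": [0,0,0]},
])

```text
t: 26.12
tcp_pos: [0.5966, 0.0658, 0.0363]
tool_rot: [0.655, 0.741, 0.1, -0.112]
contact_force: [-2.4, -0.2, 7.3]
opening: 0.0286
```

>>> drive_tool([
  {"xyz": [0.0029,0,0.0009],"angular": [0,0,0]},
  {"xyz": [0,0,0],"angular": [0,0,0]},
  {"xyz": [0,0,0],"angular": [0,0,0]},
])

```text
t: 26.37
tcp_pos: [0.5963, 0.0686, 0.0363]
tool_rot: [0.655, 0.741, 0.099, -0.112]
contact_force: [-3.4, -0.8, 6.5]
opening: 0.029
```

>>> drive_tool([
  {"xyz": [0.0029,0,0.0009],"angular": [0,0,0]},
  {"xyz": [0,0,0],"angular": [0,0,0]},
  {"xyz": [0,0,0],"angular": [0,0,0]},
])

```text
t: 26.62
tcp_pos: [0.5959, 0.0716, 0.0363]
tool_rot: [0.655, 0.741, 0.099, -0.112]
contact_force: [-2.9, -1.4, 6.9]
opening: 0.0292
```

>>> drive_tool([
  {"xyz": [0.0029,0,0.0009],"angular": [0,0,0]},
  {"xyz": [0,0,0],"angular": [0,0,0]},
  {"xyz": [0,0,0],"angular": [0,0,0]},
])

```text
t: 26.87
tcp_pos: [0.5957, 0.0736, 0.0362]
tool_rot: [0.655, 0.741, 0.099, -0.111]
contact_force: [-3.6, -5.0, 6.9]
opening: 0.0291
```

>>> drive_tool([
  {"xyz": [0.0029,0,0.0009],"angular": [0,0,0]},
  {"xyz": [0,0,0],"angular": [0,0,0]},
  {"xyz": [0,0,0],"angular": [0,0,0]},
])

```text
t: 27.12
tcp_pos: [0.5957, 0.0736, 0.0363]
tool_rot: [0.655, 0.742, 0.097, -0.109]
contact_force: [-5.1, -12.7, 10.2]
opening: 0.0291
```

The carrier is home: motion stopped at 0.189 m of travel and the force climbed to 12 N. I release and back out along the tool axis.

>>> drive_tool([
  {"xyz": [-0.0029,0,-0.0009],"angular": [0,0,0]},
  {"xyz": [0,0,0],"angular": [0,0,0]},
])

```text
t: 27.28
tcp_pos: [0.5957, 0.0736, 0.0363]
tool_rot: [0.655, 0.741, 0.099, -0.111]
contact_force: [-3.4, -3.0, 8.6]
opening: 0.0287
```

>>> drive_tool([
  {"xyz": [0,0,0],"angular": [0,0,0]},
  {"xyz": [0,0,0],"angular": [0,0,0]},
  {"xyz": [0,0,0],"angular": [0,0,0]},
  {"xyz": [0,0,0],"angular": [0,0,0]},
  {"xyz": [0,0,-0.015],"angular": [0,0,0]},
  {"xyz": [0,0,-0.035],"angular": [0,0,0]},
  {"xyz": [0,0,-0.04],"angular": [0,0,0]},
  {"xyz": [0,0,-0.04],"angular": [0,0,0]},
  {"xyz": [0,0,-0.04],"angular": [0,0,0]},
  {"xyz": [0,0,-0.04],"angular": [0,0,0]},
  {"xyz": [0,0,-0.04],"angular": [0,0,0]},
  {"xyz": [0,0,0],"angular": [0,0,0]},
], gripper=80)

```text
t: 28.28
tcp_pos: [0.6089, -0.001, 0.2829]
tool_rot: [0.655, 0.741, 0.103, -0.104]
contact_force: [1.4, 0.6, 1.5]
opening: 0.0585
```

>>> drive_tool([
  {"xyz": [0,0,-0.04],"angular": [0,0,0]},
  {"xyz": [0,0,-0.04],"angular": [0,0,0]},
  {"xyz": [0,0,0],"angular": [0,0,0]},
  {"xyz": [0,0,0],"angular": [0,0,0]},
])

```text
t: 28.62
tcp_pos: [0.6084, -0.0227, 0.3526]
tool_rot: [0.655, 0.741, 0.101, -0.109]
contact_force: [0.2, -0.1, -1.1]
opening: 0.0584
```

```bash
python3 - <<'E'
from h import *
c=cam('wrist','w20.png'); s=env.observe(); M=R.from_quat(s['tool_rot']).as_matrix();print(s['t'],s['tcp_pos'],s['contact_force'],M.round(3),s['joint_positions'].round(2))
cv2.imwrite('pics/w20z.png',cv2.resize(c['image'],None,fx=1.5,fy=1.5,interpolation=cv2.INTER_CUBIC))
E
```

```text
28.6667 [ 0.60720082 -0.02214071  0.34980448] [-0.18064452  0.48122803  0.42528308] [[-0.118  0.992 -0.034]
 [ 0.948  0.122  0.293]
 [ 0.295  0.002 -0.956]] [-0.29  0.16  1.49  0.27  1.62 -0.42]
```

View pics/w20z.png

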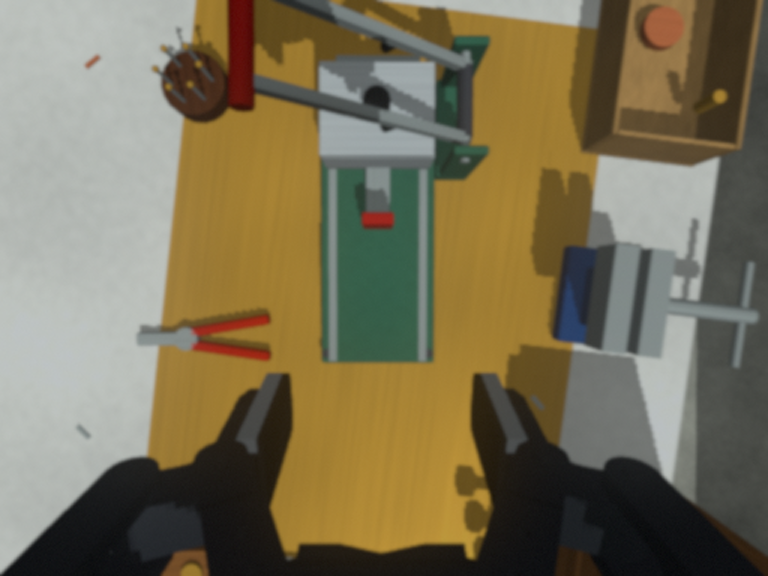

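The carrier and cover stand at the station under the raised clamp (knob at about (376,100) in the zoom). Next I press on the clamp handle from above with closed fingers.

>>> drive_tool([
  {"xyz": [0,0,0],"angular": [0,-0.1,0]},
  {"xyz": [0,0,0],"angular": [0,-0.1,0]},
  {"xyz": [0,0,0],"angular": [0,-0.1,0]},
  {"xyz": [0.0312,-0.0136,0],"angular": [0,0,0]},
  {"xyz": [0.0312,-0.0136,0],"angular": [0,0,0]},
  {"xyz": [0.0312,-0.0136,0],"angular": [0,0,0]},
  {"xyz": [0.0312,-0.0136,0],"angular": [0,0,0]},
  {"xyz": [0.0312,-0.0136,0],"angular": [0,0,0]},
  {"xyz": [0.0312,-0.0136,0],"angular": [0,0,0]},
  {"xyz": [0,0,0],"angular": [0,0,0]},
  {"xyz": [0,0,0],"angular": [0,0,0]},
  {"xyz": [0,0,0],"angular": [0,0,0]},
], gripper=255)

```text
t: 29.67
tcp_pos: [0.5021, 0.1538, 0.3471]
tool_rot: [0.662, 0.75, -0.001, -0.001]
contact_force: [0.5, -0.0, -0.4]
opening: -0.0002
```

```bash
python3 - <<'E'
from h import *
c=cam('wrist','w21.png'); s=env.observe(); M=R.from_quat(s['tool_rot']).as_matrix();print(s['t'],s['tcp_pos'],s['opening'],M.round(3),s['joint_positions'].round(2))
y=.122;X=np.array([np.cos(y),np.sin(y)]);Y=np.array([-X[1],X[0]]);S=np.array([.5841,.1639])
for th in (.677,0): 
  px=.075-.2*np.cos(th); z=.093+.2*np.sin(th)
  print(th,proj(c,np.array([[*(S+px*X+b*Y),z] for b in(-.048,0,.048)])).round(0).tolist(),'to top',M.T@(np.array([*(S+px*X),z+.008])-s['tcp_pos']))
E
```

```text
29.7167 [0.5025765  0.15328148 0.34746906] -8.718700907979522e-05 [[-0.123  0.992 -0.002]
 [ 0.992  0.123 -0.001]
 [-0.001 -0.002 -1.   ]] [ 0.16 -0.07  1.7  -0.    1.51  0.04]
0.677 [[256.0, 234.0], [256.0, 185.0], [257.0, 130.0]] to top [0.00069905 0.00157031 0.12117413]
0 [[222.0, 191.0], [221.0, 155.0], [220.0, 115.0]] to top [ 0.00082174 -0.04227884  0.2465567 ]
```

View pics/w21.png

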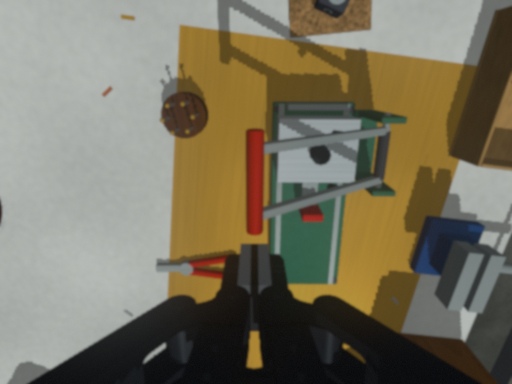

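The predicted handle pixels (256, 130–234) match the red bar. I'll go down to it.

>>> drive_tool([
  {"xyz": [0,0.001,0.03],"angular": [0,0,0]},
  {"xyz": [0,0,0.035],"angular": [0,0,0]},
  {"xyz": [0,0,0.03],"angular": [0,0,0]},
  {"xyz": [0,0,0.015],"angular": [0,0,0]},
  {"xyz": [0,0,0.004],"angular": [0,0,0]},
  {"xyz": [0,0,0],"angular": [0,0,0]},
  {"xyz": [0,0,0],"angular": [0,0,0]},
])

```text
t: 30.3
tcp_pos: [0.5048, 0.1533, 0.2357]
tool_rot: [0.663, 0.749, 0.0, 0.0]
contact_force: [0.5, 0.3, 0.7]
opening: 0.0001
```

```bash
python3 - <<'E'
from h import *
c=cam('wrist','w22.png'); s=env.observe(); M=R.from_quat(s['tool_rot']).as_matrix();print(s['t'],s['tcp_pos'],s['contact_force'],M.round(3))
y=.122;X=np.array([np.cos(y),np.sin(y)]);S=np.array([.5841,.1639]);p=s['tcp_pos'].copy()
for th in (.677,.55,.4,.25,.12,0,-.03):
  px=.075-.2*np.cos(th); z=.101+.2*np.sin(th); q=np.array([*(S+px*X),z]); print(th,q.round(4),(M.T@(q-p)).round(4)); p=q
E
```

```text
30.35 [0.50520384 0.15355907 0.23656775] [ 0.31317879 -0.04885975 -0.03571062] [[-0.122  0.993  0.003]
 [ 0.993  0.122  0.   ]
 [ 0.     0.003 -1.   ]]
0.677 [0.5038 0.1541 0.2263] [ 0.0007 -0.0014  0.0103]
0.55 [0.4893 0.1523 0.2055] [-0.     -0.0147  0.0207]
0.4 [0.4757 0.1506 0.1789] [-0.     -0.0138  0.0266]
0.25 [0.4662 0.1494 0.1505] [-0.     -0.0097  0.0284]
0.12 [0.4615 0.1489 0.1249] [-0.     -0.0049  0.0255]
0 [0.46   0.1487 0.101 ] [-0.     -0.0015  0.0239]
-0.03 [0.4601 0.1487 0.095 ] [-0.      0.0001  0.006 ]
```

View pics/w22.png

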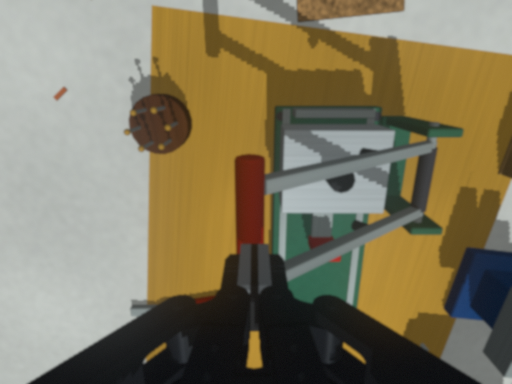

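>>> drive_tool([
  {"xyz": [0.001,-0.0015,0.0105],"angular": [0,0,0]},
  {"xyz": [0,-0.005,0.007],"angular": [0,0,0]},
  {"xyz": [0,-0.005,0.007],"angular": [0,0,0]},
  {"xyz": [0,-0.005,0.007],"angular": [0,0,0]},
  {"xyz": [0,0,0],"angular": [0,0,0]},
  {"xyz": [0,0,0],"angular": [0,0,0]},
])

```text
t: 30.85
tcp_pos: [0.4859, 0.1528, 0.2024]
tool_rot: [0.662, 0.749, -0.001, -0.001]
contact_force: [-0.6, -0.1, 0.3]
opening: -0.0001
```

```bash
python3 - <<'E'
from h import *
c=cam('wrist','w23.png'); s=env.observe(); print(s['t'],s['tcp_pos'],s['contact_force'])
E
```

```text
30.9 [0.48649252 0.15290151 0.20290426] [-0.61348249 -0.14743572  0.42443789]
```

View pics/w23.png

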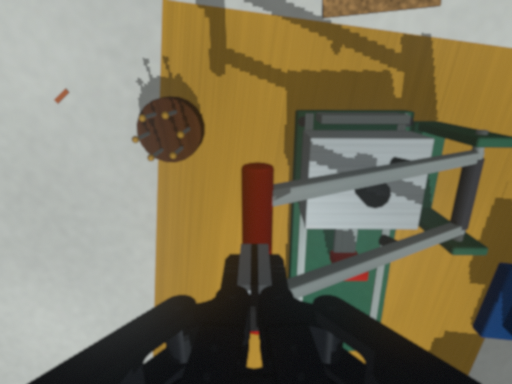

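>>> drive_tool([
  {"xyz": [0,-0.006,0.013],"angular": [0,0,0]},
  {"xyz": [0,-0.006,0.013],"angular": [0,0,0]},
  {"xyz": [0,-0.005,0.014],"angular": [0,0,0]},
  {"xyz": [0,-0.004,0.014],"angular": [0,0,0]},
  {"xyz": [0,0,0],"angular": [0,0,0]},
  {"xyz": [0,0,0],"angular": [0,0,0]},
])

```text
t: 31.4
tcp_pos: [0.4659, 0.1503, 0.149]
tool_rot: [0.662, 0.749, -0.001, -0.0]
contact_force: [0.3, -0.3, 0.2]
opening: -0.0005
```

```bash
python3 - <<'E'
from h import *
c=cam('wrist','w24.png'); s=env.observe(); print(s['t'],s['tcp_pos'],s['contact_force'])
E
```

```text
31.45 [0.46688096 0.15040467 0.1498874 ] [-0.15967228  0.18854948 -0.05922412]
```

View pics/w24.png

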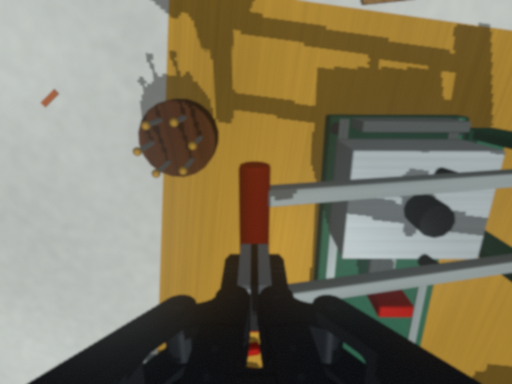

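Following well. On to the bottom.

>>> drive_tool([
  {"xyz": [0,-0.003,0.0125],"angular": [0,0,0]},
  {"xyz": [0,-0.002,0.0125],"angular": [0,0,0]},
  {"xyz": [0,-0.001,0.012],"angular": [0,0,0]},
  {"xyz": [0,-0.001,0.009],"angular": [0,0,0]},
  {"xyz": [0,0,0.003],"angular": [0,0,0]},
  {"xyz": [0,0,0],"angular": [0,0,0]},
  {"xyz": [0,0,0],"angular": [0,0,0]},
])

```text
t: 32.03
tcp_pos: [0.4603, 0.1496, 0.1011]
tool_rot: [0.662, 0.749, 0.0, 0.0]
contact_force: [-0.2, 0.2, 0.0]
opening: -0.0003
```

>>> drive_tool([
  {"xyz": [0,0,0.003],"angular": [0,0,0]},
  {"xyz": [0,0,0],"angular": [0,0,0]},
  {"xyz": [0,0,0],"angular": [0,0,0]},
])

```text
t: 32.28
tcp_pos: [0.4604, 0.1496, 0.1006]
tool_rot: [0.662, 0.749, 0.0, 0.0]
contact_force: [-6.6, -0.8, 16.4]
opening: -0.0001
```

A firm stop of 16 N at the height expected for the clamp fully down. I back off and check.

>>> drive_tool([
  {"xyz": [0,0,-0.005],"angular": [0,0,0]},
  {"xyz": [0,0,-0.03],"angular": [0,0,0]},
  {"xyz": [0,0,-0.04],"angular": [0,0,0]},
  {"xyz": [0,0,-0.04],"angular": [0,0,0]},
  {"xyz": [0,0,-0.04],"angular": [0,0,0]},
  {"xyz": [0,0.04,-0.01],"angular": [0,0,0]},
  {"xyz": [0,0.04,0],"angular": [0,0,0]},
  {"xyz": [0,0,0],"angular": [0,0,0]},
  {"xyz": [0,0,0],"angular": [0,0,0]},
  {"xyz": [0,0,0],"angular": [0,0,0]},
])

```text
t: 33.12
tcp_pos: [0.538, 0.1591, 0.2613]
tool_rot: [0.662, 0.749, -0.001, -0.001]
contact_force: [0.3, -0.7, 0.1]
opening: 0.0002
```

```bash
python3 - <<'E'
from h import *
c=cam('wrist','w25.png'); s=env.observe(); print(s['t'],s['tcp_pos'],s['contact_force'])
cv2.imwrite('pics/w25z.png',cv2.resize(c['image'],None,fx=1.5,fy=1.5,interpolation=cv2.INTER_CUBIC))
b=cam('scene');cv2.imwrite('pics/s25.png',cv2.resize(b['image'][120:260,70:430],None,fx=2.2,fy=2.2,interpolation=cv2.INTER_CUBIC))
b=cam('side');cv2.imwrite('pics/d25.png',cv2.resize(b['image'][90:330,140:400],None,fx=2.5,fy=2.5,interpolation=cv2.INTER_CUBIC))
y=.122;X=np.array([np.cos(y),np.sin(y)]);Y=np.array([-X[1],X[0]]);S=np.array([.5841,.1639])
print('handle th0',proj(c,np.array([[*(S-.125*X+b*Y),.093] for b in(-.048,0,.048)])).round(0).tolist())
print('plate corners home',proj(c,np.array([[*(S+a*.052*X+b*.042*Y),.075] for a,b in((-1,1),(1,1),(1,-1),(-1,-1))])).round(0).tolist())
E
```

```text
33.1667 [0.53756265 0.15915347 0.2614869 ] [-0.66483872  0.87478785 -0.32521161]
handle th0 [[180.0, 218.0], [176.0, 174.0], [172.0, 125.0]]
plate corners home [[249.0, 129.0], [352.0, 129.0], [344.0, 207.0], [249.0, 207.0]]
```

View pics/w25.png

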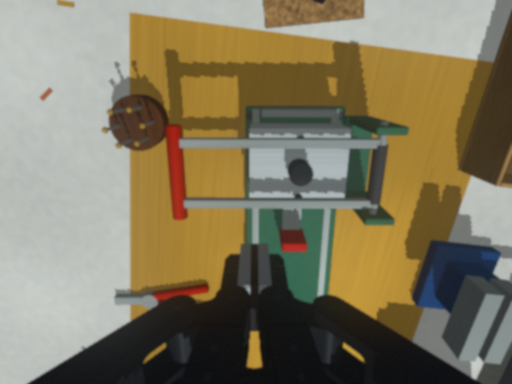

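View pics/s25.png

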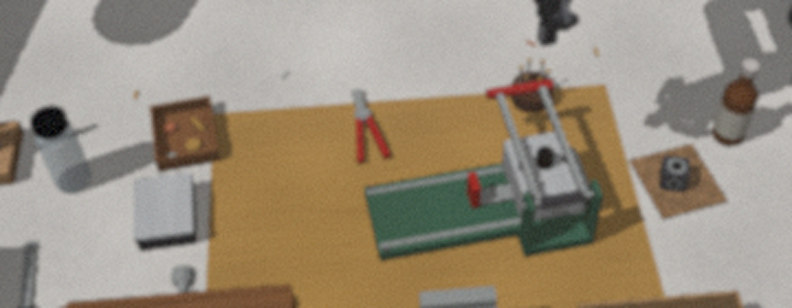

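View pics/d25.png

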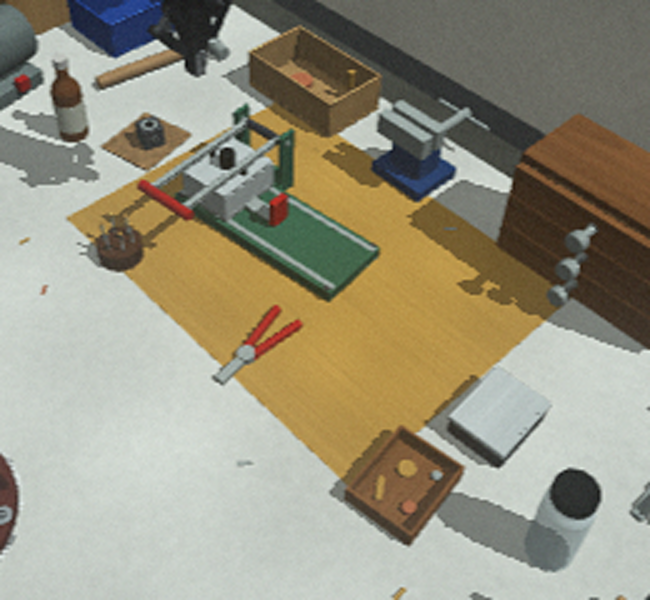

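```bash
python3 - <<'E'
from h import *
c=cam('wrist'); i=c['image']
cv2.imwrite('pics/w26z.png',cv2.resize(i[90:310,160:420],None,fx=2.7,fy=2.7,interpolation=cv2.INTER_CUBIC))
f=lambda q:((q-[160,90])*2.7).round(0).tolist()
y=.122;X=np.array([np.cos(y),np.sin(y)]);Y=np.array([-X[1],X[0]]);S=np.array([.5841,.1639])
print('plate',f(proj(c,np.array([[*(S+a*.052*X+b*.042*Y),.075] for a,b in((-1,1),(1,1),(1,-1),(-1,-1))]))))
print('bed',f(proj(c,np.array([[*(S+a*.058*X+b*Y),.02] for a,b in((-1,.06),(1,.06),(1,-.24),(-1,-.24))]))))
print('stop',f(proj(c,np.array([[*(S+a*.04*X+b*Y),.05] for a,b in((-1,.059),(1,.059),(1,.051),(-1,.051))]))))
print('post',f(proj(c,np.array([[*(S+a*.015*X+b*Y),.067] for a,b in((-1,-.091),(1,-.091),(1,-.103),(-1,-.103))]))))
E
```

```text
plate [[241.0, 106.0], [518.0, 106.0], [497.0, 315.0], [241.0, 314.0]]
bed [[229.0, 46.0], [499.0, 47.0], [447.0, 620.0], [233.0, 619.0]]
stop [[272.0, 54.0], [474.0, 54.0], [472.0, 75.0], [272.0, 74.0]]
post [[327.0, 413.0], [396.0, 413.0], [395.0, 438.0], [326.0, 438.0]]
```

View pics/w26z.png

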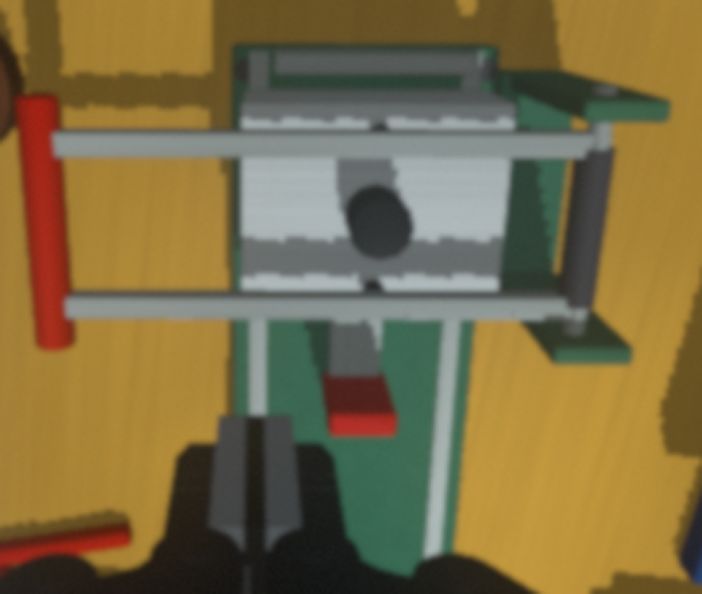

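Every edge projected for carrier-home and clamp-down matches the picture within about 1 px, and the arm touches nothing. Handing in.

```bash
python3 - <<'E'
from station import env
print(env.observe()['contact_force'],env.close_job())
E
```

```text
the job is handed in; nothing more can be done
[ 0.04272294 -0.44374421  0.42492969] None
```

The box is closed up and the job is handed in, at about 33 s of the 72 s allowed. The hand-in reported no verdict. No check failed or disagreed.

1. **Doming block:** I lifted it off the press bed and set it flat near the middle of the cork mat. The wrist, scene and side views all show it there.
2. **Cover:** I placed it in the mouth with the carrier still about 0.19 m out. It stopped at the seated height (TCP 76.5 mm) and lies flush on the box in the wrist and side views.
3. **Carrier:** I gripped the post and pushed until it stopped dead after 0.189 m, with the force rising to about 13 N. The post and the bed end appear within about 1 pixel of where they should be with the carrier home.
4. **Clamp:** I pressed it down until it stopped at about 16 N, at the fully-down height. The handle's image matches 0 rad.

In the last pictures the tin, bottle, jar and pliers look unmoved. The arm stood clear, with contact force near zero.

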